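# Spread heaped stoppers in the drying cabinet and restart it

### The job

The bench drying cabinet is running, but its washed rubber stoppers lie in a heap and will not dry evenly. Switch off first the heater and then the fan at their toggles, fold the clear bifold cover fully back by its handle and spread the stoppers over the deck in a single layer with at least 2.5 cm clear between any two. Then shut the cover completely and switch the fan back on, and last the heater; the heater must never be on without the fan, nor the fan or heater on with the cover open, and leave the torch and the wash bottle where they are.

Things in the scene. Friction and masses are not known exactly. Their poses are not given: they have to be found in the camera images.
- dryer: White drying cabinet, fixed; tray 294 mm long (x), 300 mm wide (y) over its 10 mm walls, with a 100 x 220 mm switch console on its left (+y). Origin on the bench under the tray part's centre; x to its back, away from the robot, y left, z up. Wall and console tops 92 mm up. In the tray: the deck, and behind it a closed heater housing 104 mm long, top 82 mm up
- deck (a point): 52 mm in front of the dryer's origin: centre of the top surface of the perforated steel deck on which the stoppers lie, 35 mm above the bench and 57 mm below the wall tops; axes as the dryer's. The deck is 170 mm (x) by 280 mm (y) inside the walls
- cover (a joint): Fold angle (rad) of the rear panel about its fixed hinge: 0 = shut, flat; 1.36 = fully back (stop), above 1.15 counts; below 0.06 counts as shut. The clear cover has two panels 137 mm long, 294 mm wide, 5 mm thick. The rear one hinges at the cabinet's back, the front one on its front edge (middle hinge); the front edge of the front one runs in side tracks
- cover_hinge (a point): Middle of the rear panel's fixed hinge line (along the dryer's y), 137 mm behind the dryer's origin and 95 mm above the bench. Swinging the middle hinge up and back in its arc about this line folds both panels into an upright V behind the deck. Friction holds the cover at any angle; moving the handle takes 3 to 4 N
- cover_handle (a point): Middle of the cover's black handle bar: round, 11 mm thick, 104 mm long along the dryer's y, 80 mm free between two thin posts. It stands 36 mm above the middle hinge and stays upright as the cover folds: at fold angle a it is 137*cos(a) mm in front of and 36+137*sin(a) mm above cover_hinge
- fan_switch (a joint): Fan toggle, the front one of the console (nearer the robot): angle (rad) of its bat about the dryer's y: +0.42 = on (leans to the back), -0.42 = off (leans to the front), 0 = upright. Sprung over its centre: about 3 N at the tip, then it snaps across and stays; above +0.25 counts as on, below -0.25 as off
- heater_switch (a joint): Heater toggle, the one at the back of the console, 120 mm behind the fan toggle; same kind and values as the fan toggle
- fan_tip (a point): Point on the fan toggle's steel bat, 36 mm from its pivot. The bat is 38 mm long, 6 mm thick at the foot and 10 mm at the tip; the pivot lies 60 mm in front of and 200 mm to the left of the dryer's origin and 97 mm above the bench (5 mm above the console top)
- heater_tip (a point): The same point of the heater toggle's bat; its pivot lies 60 mm behind and 200 mm to the left of the dryer's origin, 97 mm above the bench
- torch: Small black torch, 112 mm long and 37 mm thick, lying to the left of the dryer; leave it alone
- wash_bottle: White wash bottle, 237 mm high, standing to the left of the dryer; leave it alone
- stopper_0: Dark rubber stopper with a small blind hole in its top, a cone frustum 26 mm high, 40 mm across its foot and 34 mm across its top, 25 to 50 g; origin at the centre of its foot, z along its axis towards the narrow end; the six are alike, and at the start they touch or nearly touch one another in a heap
- stopper_1: Dark rubber stopper with a small blind hole in its top, a cone frustum 26 mm high, 40 mm across its foot and 34 mm across its top, 25 to 50 g; origin at the centre of its foot, z along its axis towards the narrow end
- stopper_2: Dark rubber stopper with a small blind hole in its top, a cone frustum 26 mm high, 40 mm across its foot and 34 mm across its top, 25 to 50 g; origin at the centre of its foot, z along its axis towards the narrow end
- stopper_3: Dark rubber stopper with a small blind hole in its top, a cone frustum 26 mm high, 40 mm across its foot and 34 mm across its top, 25 to 50 g; origin at the centre of its foot, z along its axis towards the narrow end; absent in some starts
- stopper_4: Dark rubber stopper with a small blind hole in its top, a cone frustum 26 mm high, 40 mm across its foot and 34 mm across its top, 25 to 50 g; origin at the centre of its foot, z along its axis towards the narrow end; absent in some starts
- stopper_5: Dark rubber stopper with a small blind hole in its top, a cone frustum 26 mm high, 40 mm across its foot and 34 mm across its top, 25 to 50 g; origin at the centre of its foot, z along its axis towards the narrow end; absent in some starts; when present it starts on top of stoppers 0, 1 and 2

How it is judged:
By the outcome, as a careful person would: the job done as asked, in the order asked, and still so for the second after the job is handed in, with the robot touching nothing.
Of stopper_3, stopper_4, stopper_5 only 1 to 3 are there at a start; the rules pass over those that are not, and their reading is None.
At some moment in a run one of stopper_0, stopper_1, stopper_2 may be knocked a few centimetres aside while the robot is not near it.
Once in a run the grip may slacken for a moment while it holds something.
It also fails if it takes over 210 s, if anything falls off the work surface, if the arm or the gripper's body presses on something with over 40 N, if the wrist force passes 120 N, or if a joint passes its speed limit or range.

### The arm

A 6-joint arm with a two-finger parallel gripper is mounted at the origin on a cart in front of the work surface, level with it; the furniture and walls round the work are solid. World frame = base frame: x ahead of the robot, y to its left, z up, the work surface at z = 0. Lengths are in m, angles in rad, forces in N, time in s.
With the tool pointing down it reaches from about 0.225 to 0.875 m from the base axis. Payload 3.4 kg.
Tool frame: the origin (TCP) lies at the very end of the fingers, on their centre line; the grasp point (between the pads) lies 19 mm behind it; z points along the fingers, y is the direction in which the jaws open and shut (so a half turn about z gives the same grasp; the last joint's range is limited). The gripper opens to 85 mm and grips with 20 to 120 N. Pads are 22 mm wide; open, the fingers measure 114 mm over their backs; the gripper's body (76 mm by 85 mm) begins 54 mm behind the grasp point. The pads swing forward as they close: fully open they stand 13 mm farther back than shut.
Start: joints at [1.159, 0.276, 1.505, -0, 1.361, -0.121], TCP at [0.165, 0.551, 0.231] pointing down, gripper open.
Joint ranges: [-2.89, 2.89], [-0.75, 2.08], [0.22, 2.7], [-1.18, 4.32], [0.11, 2.71], [-2.7, 2.7]. Speed limits (rad/s): [2.57, 2.57, 3.14, 3.14, 3.14, 3.14].

### API

Orientations are given as a unit quaternion [w, x, y, z].
In Python, from rig import manip, eyes gives the robot as it stands. The module is installed in compiled form; this text tells all that it offers.
- The arm moves only by the tool servo_tool, never from a script. Its argument "deltas" is one flat list of numbers, 6 for each row, row after row: the shift along the tool's x, y, z in cm, then the turn, a rotation vector about the tool's x, y, z in degrees. A call has 1 to 20 rows; each row shifts and turns the pose as measured when the row begins, along the tool's axes as they then stand; what a row does not reach is not made up. A row lasts 1/10 s, in which the tool goes at most 50 mm and 8.59 degrees, less where a joint would pass 70% of its speed; a pose out of reach is approached as far as the arm can. A call with a gripper value outside its range is refused whole. "jaw" is the finger opening in cm, from 0 to 8.54, set as the call begins (left out, the last holds). The fingers move at their own pace and stop on an object; "grip_force" is the grip in N (left out, the last holds). Time passes only in rows, so rows that do not move let the fingers close. It gives the time, the measured TCP pose, the force and the opening at its end, in the units of the state.
- manip.get_state(): the state, without advancing time (a new reading comes with each control period).
- eyes.get_image(name): name is "side" or "top"; returns (picture, depth): 480x640x3 uint8, red, green, blue; 480x640 float32, m along the optical axis (not along the pixel's ray), 0 where there is no reading.
- eyes.get_calibration(name): a dict with "camera_matrix" (3x3 intrinsics, pixels), "rvec" (rotation vector, rad) and "tvec" (3), from world to camera coordinates, as OpenCV has them. Camera axes: x right, y down, z forward; pixel columns grow to the right and rows downward; lengths in m; the calibration is good to about 2 mm. A picture is of the moment at which its call begins. get_calibration takes no time and is no camera call.
- manip.sign_off(): hands the job in, once; it reports no verdict.
The state is a dict: "clock": time; "qpos": joint angles; "qd": joint speeds; "effort": joint torques, N m; "position": TCP position; "ee_rot": TCP orientation; "contact_force": force on the tool from outside, world axes, zero at the start; "moment": the same for the moment, N m; "width": finger opening in m.
Only numpy, scipy, OpenCV 4.12 (cv2) and the standard library are available. Lean on these libraries where they do the work, as an engineer would, in place of code of your own. Each camera call takes 0.05 s, during which the arm holds its last target.

## Working session

There is one attempt and no reset: what is moved stays moved. The work goes in short steps, Python scripts to look and compute and a tool call to move; the robot and the scene stay as the last step left them, time stands still between calls to the robot, and variables do not carry over. Pictures are saved under pics/ and viewed, and the job is handed in when it is done.

Besides the shell and the picture viewer there is one more tool, called after ">>>" by a JSON object that holds its "fn" and its "kwargs", one argument or row to a line. servo_tool: Moves the arm, as the interface text tells. Its arguments: {"type":"object","properties":{"deltas":{"type":"array","items":{"type":"number"}},"jaw":{"type":"number"},"grip_force":{"type":"number"}},"required":["deltas"]}

```bash
mkdir -p pics
cat > h.py <<'E'
import numpy as np, cv2
from rig import manip, eyes
def cal(n):
    c=eyes.get_calibration(n); K=np.array(c["camera_matrix"],float); R=cv2.Rodrigues(np.array(c["rvec"],float))[0]; t=np.array(c["tvec"],float).ravel(); return K,R,t
def proj(n,P):
    K,R,t=cal(n); P=np.atleast_2d(np.asarray(P,float)); p=(P@R.T+t)@K.T; return p[:,:2]/p[:,2:]
def atz(n,u,v,z):
    K,R,t=cal(n); d=R.T@np.linalg.inv(K)@np.array([u,v,1.]); o=-R.T@t; return o+d*(z-o[2])/d[2]
def dep(n,D,u,v):
    K,R,t=cal(n); z=D[int(v),int(u)]; return R.T@(np.linalg.inv(K)@np.array([u,v,1.])*z-t)
def snap(n,f,crop=None,s=1):
    im,D=eyes.get_image(n); a=im[:,:,::-1]
    np.savez('/tmp/last_'+n+'.npz',im=im,D=D)
    if crop: x0,y0,x1,y1=crop; a=a[y0:y1,x0:x1]
    a=cv2.resize(a,None,fx=s,fy=s,interpolation=cv2.INTER_CUBIC); cv2.imwrite('pics/'+f,a); return im,D
E
python3 - <<'E'
from h import *
for n in("top","side"):
    snap(n,n+'0.png'); K,R,t=cal(n); print(n,K.round(1).tolist(),(-R.T@t).round(3),R.round(2).tolist())
s=manip.get_state(); print({k:np.round(v,3).tolist() for k,v in s.items()})
E
```

```text
top [[587.8, 0.0, 318.1], [0.0, 587.8, 246.6], [0.0, 0.0, 1.0]] [ 0.345 -0.098  1.099] [[0.49, -0.87, 0.0], [-0.85, -0.48, -0.22], [0.2, 0.11, -0.97]]
side [[614.5, 0.0, 325.1], [0.0, 614.5, 234.0], [0.0, 0.0, 1.0]] [-0.533 -0.549  0.634] [[0.48, -0.88, 0.02], [-0.35, -0.21, -0.91], [0.81, 0.43, -0.41]]
{'clock': 0.1, 'qpos': [1.159, 0.277, 1.506, 0.0, 1.361, -0.121], 'qd': [-0.0, -0.003, -0.002, 0.001, -0.003, -0.001], 'effort': [0.003, -41.77, -24.64, -0.0, 0.006, 0.0], 'position': [0.165, 0.55, 0.231], 'ee_rot': [-0.0, 0.145, 0.989, -0.001], 'contact_force': [-0.375, 0.001, -0.393], 'moment': [-0.016, 0.028, 0.062], 'width': 0.085}
```

View pics/top0.png

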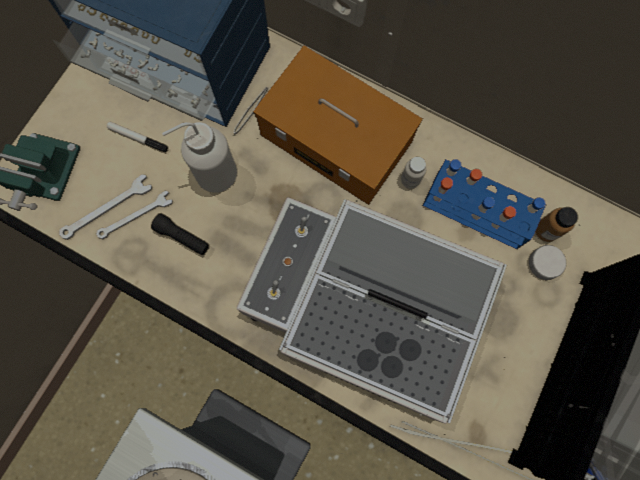

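View pics/side0.png

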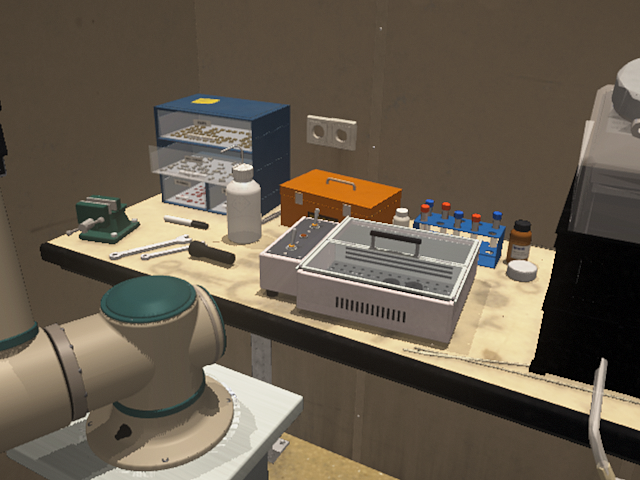

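Run:
```python
from h import *
im=np.load('/tmp/last_top.npz')['im'][:,:,::-1]
cv2.imwrite('pics/c1.png',cv2.resize(im[190:430,225:515],None,fx=2.7,fy=2.5,interpolation=cv2.INTER_CUBIC)) if 0 else cv2.imwrite('pics/c1.png',cv2.resize(im[190:430,225:515],None,fx=2.5,fy=2.5,interpolation=cv2.INTER_CUBIC))
D=np.load('/tmp/last_top.npz')['D']
for p in [(347,203),(502,265),(448,417),(283,347),(290,200),(241,311),(302,232),(274,294),(398,303)]:
  print(p,atz('top',*p,0.092).round(4),dep('top',D,*p).round(4))
```

```text
(347, 203) [0.6423 0.0079 0.092 ] [0.6424 0.0079 0.0916]
(502, 265) [ 0.6757 -0.2821  0.092 ] [ 0.6771 -0.2829  0.0876]
(448, 417) [ 0.4008 -0.3138  0.092 ] [ 0.4005 -0.3125  0.098 ]
(283, 347) [ 0.3664 -0.0196  0.092 ] [ 0.3664 -0.0197  0.0922]
(290, 200) [0.5972 0.0995 0.092 ] [0.5966 0.099  0.0947]
(241, 311) [0.3839 0.0736 0.092 ] [0.3843 0.0754 0.0816]
(302, 232) [0.5564 0.0516 0.092 ] [0.555  0.0506 0.0985]
(274, 294) [0.4369 0.0391 0.092 ] [0.436  0.0379 0.1012]
(398, 303) [ 0.5278 -0.1546  0.092 ] [ 0.5195 -0.1521  0.1375]
```

View pics/c1.png

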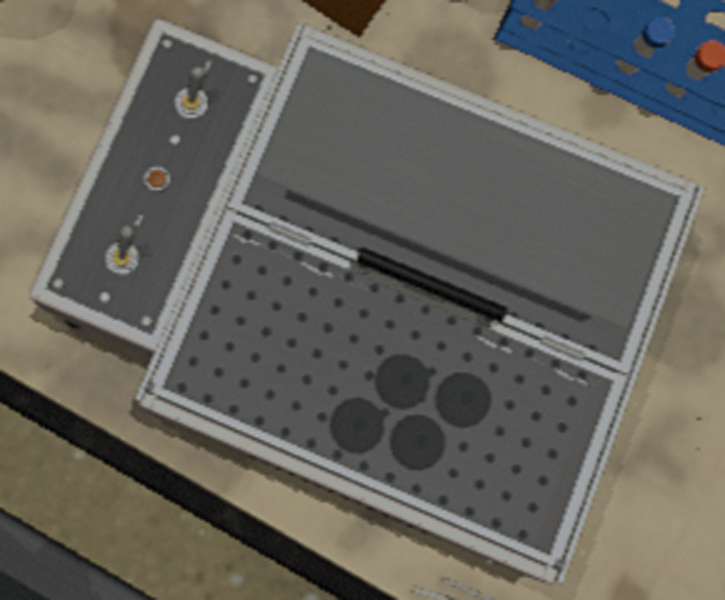

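Run:
```python
from h import *
im=np.load('/tmp/last_top.npz')['im'][:,:,::-1]
def c(u,v): return cv2.resize(im[v-18:v+18,u-24:u+24],None,fx=8,fy=8,interpolation=cv2.INTER_CUBIC)
cv2.imwrite('pics/c2.png',np.vstack([np.hstack([c(346,203),c(502,265)]),np.hstack([c(283,350),c(448,417)])]))
from scipy.optimize import least_squares
```

```text
(no output)
```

View pics/c2.png

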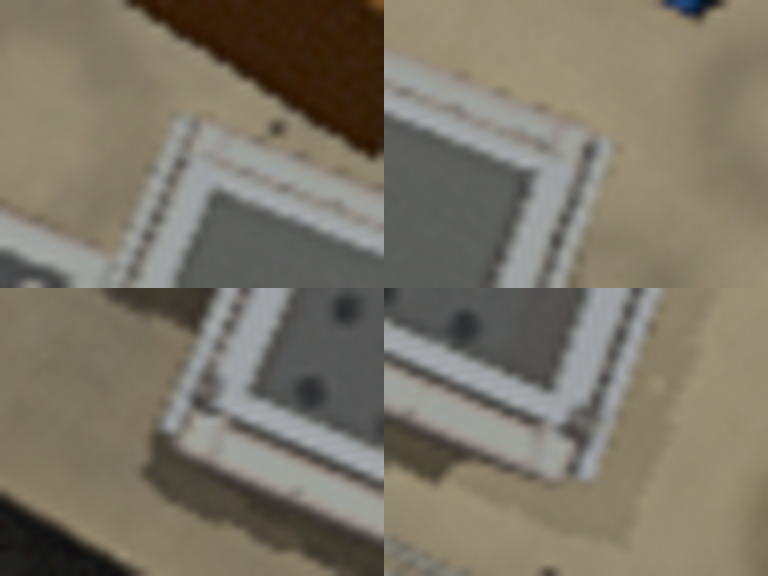

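Run:
```python
from h import *
from scipy.optimize import least_squares
px=np.array([(345.1,199.7),(505.6,264.5),(280,349.7),(449.7,422.7)])-.4
P=np.array([atz('top',u,v,.094) for u,v in px]);print(P.round(4))
print([np.linalg.norm(P[a]-P[b]).round(4) for a,b in((0,1),(2,3),(0,2),(1,3))], P.mean(0))
M=np.array([(.147,.15),(.147,-.15),(-.147,.15),(-.147,-.15)])
def w(p,m): c,s=np.cos(p[2]),np.sin(p[2]); return m@np.array([[c,s],[-s,c]])+p[:2]
r=least_squares(lambda p:(w(p,M)-P[:,:2]).ravel(),[.5,-.15,.1]); p=r.x; print(p,r.fun.round(4))
Q=[]
for m in [(.06,.2,.097),(-.06,.2,.097),(0.06+.0147,.2,.130),(-.06+.0147,.2,.130),(0,.052,.131),(0,-.052,.131),(0,.04,.131)]: Q.append([*w(p,np.array([m[:2]]))[0],m[2]])
print(np.round(Q,4).tolist()); print(proj('top',Q).round(1).tolist()); print(proj('side',Q).round(1).tolist())
im=np.load('/tmp/last_top.npz')['im'][:,:,::-1].copy()
im=im[190:430,225:515]; im=cv2.resize(im,None,fx=2.7,fy=2.5,interpolation=cv2.INTER_CUBIC)
for q in proj('top',Q): cv2.circle(im,(int((q[0]-225+.5)*2.7),int((q[1]-190+.5)*2.5)),3,(0,0,255),1)
im2=np.load('/tmp/last_side.npz')['im'][:,:,::-1][160:340,250:490]; im2=cv2.resize(im2,None,fx=3.2,fy=3.2,interpolation=cv2.INTER_CUBIC)
for q in proj('side',Q): cv2.circle(im2,(int((q[0]-250+.5)*3.2),int((q[1]-160+.5)*3.2)),3,(0,0,255),1)
cv2.imwrite('pics/c3.png',im);cv2.imwrite('pics/c4.png',im2)
```

```text
[[ 0.6457  0.0146  0.094 ]
 [ 0.6792 -0.2859  0.094 ]
 [ 0.3602 -0.0167  0.094 ]
 [ 0.3943 -0.3189  0.094 ]]
[np.float64(0.3024), np.float64(0.3041), np.float64(0.2872), np.float64(0.2868)] [ 0.51984347 -0.15175169  0.094     ]
[ 0.51984347 -0.15175169  0.11192709] [ 0.0035 -0.0009  0.0035  0.0015 -0.0032 -0.0024 -0.0038  0.0017]
[[0.5571, 0.0537, 0.097], [0.4379, 0.0403, 0.097], [0.5717, 0.0553, 0.13], [0.4525, 0.0419, 0.13], [0.514, -0.1001, 0.131], [0.5257, -0.2034, 0.131], [0.5154, -0.112, 0.131]]
[[301.1, 230.4], [273.5, 292.7], [304.0, 217.9], [275.6, 281.8], [368.2, 291.1], [426.9, 315.5], [374.9, 293.9]]
[[313.6, 225.5], [290.7, 246.6], [316.5, 209.4], [293.8, 229.2], [369.8, 233.1], [420.2, 242.2], [375.5, 234.1]]
```

View pics/c3.png

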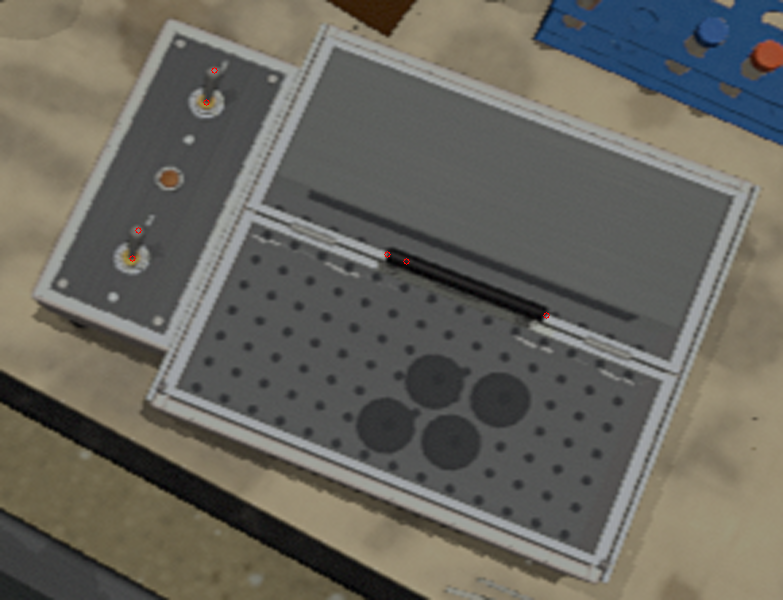

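View pics/c4.png

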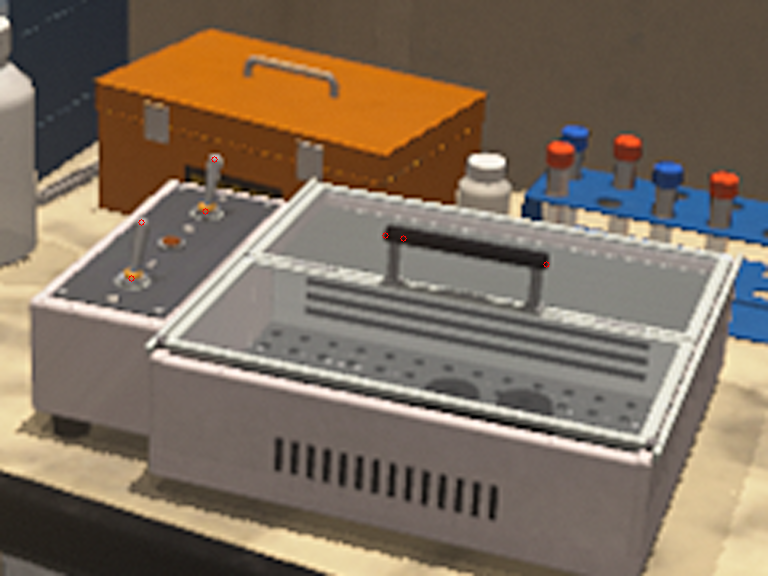

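```bash
cat >> h.py <<'E'
DP=np.array([0.5198,-0.1518,0.112])
from scipy.spatial.transform import Rotation as Rot
def loc(x,y,z):  # dryer->world
    c,s=np.cos(DP[2]),np.sin(DP[2]); return np.array([DP[0]+c*x-s*y,DP[1]+s*x+c*y,z])
def unl(P):
    c,s=np.cos(DP[2]),np.sin(DP[2]); a,b=P[0]-DP[0],P[1]-DP[1]; return np.array([c*a+s*b,-s*a+c*b,P[2]])
def go(P=None):
    "tool-frame cm to a world target, rotvec deg to the standard orientation (x=left,y=back,z=down)"
    s=manip.get_state(); q=s["ee_rot"]; R=Rot.from_quat([q[1],q[2],q[3],q[0]])
    c,n=np.cos(DP[2]),np.sin(DP[2]); T=Rot.from_matrix(np.array([[-n,c,0],[c,n,0],[0,0,-1]]).T if 0 else np.column_stack([[-n,c,0],[c,n,0],[0,0,-1]]))
    rv=(R.inv()*T).as_rotvec(degrees=True)
    print('t',round(s['clock'],2),'loc',(unl(s['position'])*1000).round(1),'w',round(s['width']*1000,1),'rot',rv.round(2),'F',np.round(s['contact_force'],1))
    if P is not None: print('delta cm now-frame',(R.inv().apply(P-s['position'])*100).round(2),'std-frame',(T.inv().apply(P-s['position'])*100).round(2))
E
python3 - <<'E'
from h import *
z=np.load('/tmp/last_top.npz');D=z['D']
for p in[(204,140),(212,165),(212,180)]: print(dep('top',D,*p).round(3))
go(loc(.105,.2,.20)); print(loc(.105,.2,.2))
for c in[(403,381),(463,400),(358,425),(417,441)]:
    u,v=225+c[0]/2.5,190+c[1]/2.5; print((unl(atz('top',u,v,.061))*1000).round(1),(unl(dep('top',D,u,v))*1000).round(1))
E
```

```text
[0.594 0.257 0.186]
[0.575 0.241 0.136]
[0.565 0.247 0.073]
t 0.1 loc [-274.4  737.5  230.5] w 85.2 rot [-9.000e-02  4.000e-02  6.692e+01] F [-0.4  0.  -0.4]
delta cm now-frame [-55.98 -34.57   3.1 ] std-frame [-53.75  37.94   3.05]
[0.60178893 0.05868234 0.2       ]
[-59.5 -12.   61. ] [-63.1  -9.1  96.1]
[-55.4 -55.3  61. ] [-59.5 -50.6  98.8]
[-99.7   5.7  61. ] [-102.     8.    95.3]
[-94.  -35.9  61. ] [-96.5 -32.2  96.3]
```

>>> {"fn": "servo_tool", "kwargs": {
  "deltas": [0,0,0,0,0,8.4,0,0,0,0,0,8.4,0,0,0,0,0,8.4,0,0,0,0,0,8.4,0,0,0,0,0,8.4,0,0,0,0,0,8.4,0,0,0,0,0,8.4,0,0,0,0,0,8.1],
  "jaw": 0
}}

```text
clock: 0.9
position: [0.1635, 0.5478, 0.226]
ee_rot: [0.002, 0.678, 0.735, -0.005]
contact_force: [0.7, -1.0, 0.2]
width: 0.0002
```

>>> {"fn": "servo_tool", "kwargs": {
  "deltas": [-4.5,1.8,0,0,0,0,-4.5,1.8,0,0,0,0,-4.5,1.8,0,0,0,0,-4.5,1.8,0,0,0,0,-4.5,1.8,0,0,0,0,-4.5,1.8,0,0,0,0,-4.5,1.8,0,0,0,0,-4.5,1.8,0,0,0,0,-4.5,1.8,0,0,0,0,-4.5,1.8,0,0,0,0,-4.5,1.8,0,0,0,0,-4.2,1.6,0,0,0,0,0,0,0,0,0,0]
}}

```text
clock: 2.2
position: [0.4263, 0.0121, 0.2256]
ee_rot: [0.003, 0.677, 0.736, -0.006]
contact_force: [-0.8, 1.1, -0.5]
width: -0.0005
```

```bash
python3 -c "
from h import *
go(loc(.105,.2,.2))"
```

```text
t 2.2 loc [-74.6 173.3 225.6] w -0.5 rot [-0.27  0.73 -1.68] F [-0.8  1.1 -0.5]
delta cm now-frame [ 3.23 17.88  2.44] std-frame [ 2.67 17.96  2.56]
```

>>> {"fn": "servo_tool", "kwargs": {
  "deltas": [0.5,3.0,0,-0.3,0.7,-1.7,0.5,3.0,0,0,0,0,0.5,3.0,0,0,0,0,0.5,3.0,0,0,0,0,0.5,3.0,0,0,0,0,0.2,3.0,0,0,0,0,0,0,0,0,0,0]
}}

```text
clock: 2.9
position: [0.6038, 0.0618, 0.221]
ee_rot: [-0.004, 0.668, 0.744, -0.002]
contact_force: [-0.4, 0.0, -0.0]
width: -0.0001
```

```bash
python3 -c "
from h import *
go(loc(.105,.2,.118))"
```

```text
t 2.9 loc [107.4 202.8 221. ] w -0.1 rot [-0.49 -0.23 -0.19] F [-0.4  0.  -0. ]
delta cm now-frame [-0.33 -0.15 10.3 ] std-frame [-0.28 -0.24 10.3 ]
```

>>> {"fn": "servo_tool", "kwargs": {
  "deltas": [-0.3,-0.1,2.5,-0.5,-0.2,-0.2,0,0,2.6,0,0,0,0,0,2.6,0,0,0,0,0,2.6,0,0,0,0,-0.5,0,0,0,0,0,-0.5,0,0,0,0,0,-0.5,0,0,0,0,0,-0.5,0,0,0,0,0,-0.5,0,0,0,0,0,-0.5,0,0,0,0,0,0,0,0,0,0]
}}

```text
clock: 4.0
position: [0.5681, 0.0603, 0.1201]
ee_rot: [0.001, 0.665, 0.747, 0.002]
contact_force: [0.0, 0.1, 0.3]
width: 0.0003
```

```bash
python3 -c "
from h import *
go(loc(.075,.2,.118)); snap('side','s1.png',(250,130,490,310),3)"
```

```text
t 4.0 loc [ 71.8 205.4 120.1] w 0.3 rot [ 0.26 -0.09  0.28] F [0.  0.1 0.3]
delta cm now-frame [-0.54  0.32  0.21] std-frame [-0.54  0.32  0.21]
```

View pics/s1.png

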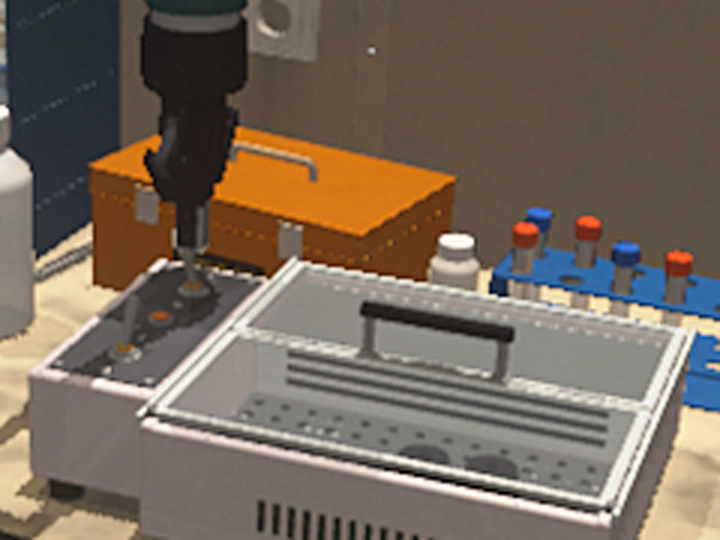

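>>> {"fn": "servo_tool", "kwargs": {
  "deltas": [-0.3,0.6,0,0,0,0,0,0,-3,0,0,0,0,0,-3,0,0,0]
}}

```text
clock: 4.35
position: [0.5721, 0.0574, 0.1769]
ee_rot: [-0.003, 0.665, 0.747, -0.001]
contact_force: [0.4, -0.0, 0.8]
width: -0.0
```

```bash
python3 -c "
from h import *
go(loc(-.015,.2,.118)); snap('side','s2.png',(270,150,350,260),5)"
```

```text
t 4.35 loc [ 75.4 202.1 176.9] w -0.0 rot [-0.36 -0.16  0.27] F [ 0.4 -0.   0.8]
delta cm now-frame [-0.18 -9.    5.94] std-frame [-0.21 -9.04  5.89]
```

View pics/s2.png

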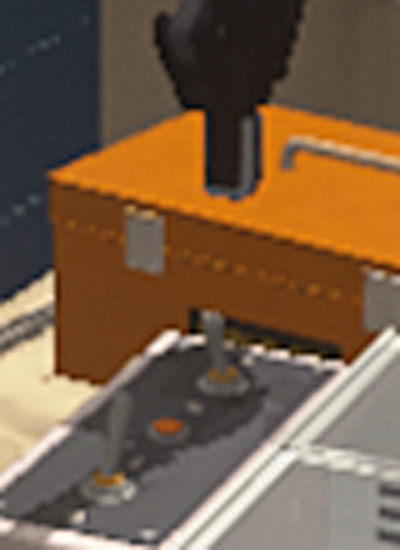

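>>> {"fn": "servo_tool", "kwargs": {
  "deltas": [-0.2,-3,0,-0.4,-0.2,0.3,0,-3,0,0,0,0,0,-2.9,0,0,0,0,0,0,3,0,0,0,0,0,2.9,0,0,0,0,-0.5,0,0,0,0,0,-0.5,0,0,0,0,0,-0.5,0,0,0,0,0,-0.5,0,0,0,0,0,-0.5,0,0,0,0,0,-0.5,0,0,0,0,0,-0.3,0,0,0,0,0,0.6,0,0,0,0,0,0,-3,0,0,0,0,0,-3,0,0,0]
}}

```text
clock: 5.9
position: [0.463, 0.0401, 0.186]
ee_rot: [0.009, 0.667, 0.745, 0.007]
contact_force: [0.9, -1.0, -0.2]
width: -0.0003
```

```bash
python3 -c "
from h import *
go(loc(0,0,.20)); snap('side','s3.png',(270,150,350,260),5)"
```

```text
t 5.9 loc [-35. 197. 186.] w -0.3 rot [ 1.25  0.26 -0.1 ] F [ 0.9 -1.  -0.2]
delta cm now-frame [-19.7    3.57  -1.24] std-frame [-19.7   3.5  -1.4]
```

View pics/s3.png

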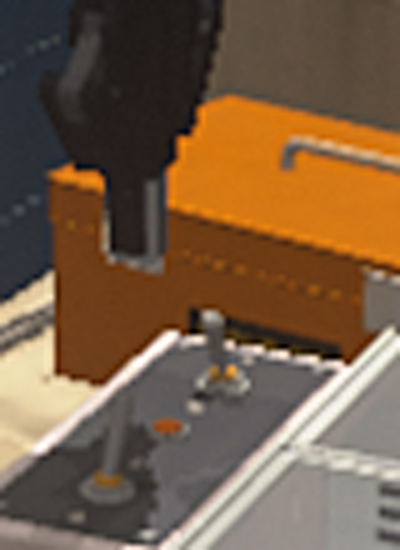

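>>> {"fn": "servo_tool", "kwargs": {
  "deltas": [0.3,1.9,0,1.2,0.3,0,0,0,3.5,0,0,0,0,0,3.5,0,0,0,0,0,0,0,0,0]
}}

```text
clock: 6.35
position: [0.4899, 0.0449, 0.1238]
ee_rot: [0.007, 0.667, 0.745, 0.006]
contact_force: [-1.3, -0.1, 0.9]
width: -0.0
```

```bash
python3 -c "
from h import *
go(loc(-.05,.2,.116))"
```

```text
t 6.35 loc [ -7.8 198.8 123.8] w -0.0 rot [ 1.01  0.17 -0.06] F [-1.3 -0.1  0.9]
delta cm now-frame [ 0.11 -4.24  0.7 ] std-frame [ 0.12 -4.22  0.78]
```

>>> {"fn": "servo_tool", "kwargs": {
  "deltas": [0.1,-0.3,0.7,1,0.2,0,0,-0.6,0,0,0,0,0,-0.6,0,0,0,0,0,-0.6,0,0,0,0,0,-0.6,0,0,0,0,0,-0.6,0,0,0,0,0,-0.6,0,0,0,0,0,-0.5,0,0,0,0,0,0,0,0,0,0]
}}

```text
clock: 7.25
position: [0.4469, 0.0408, 0.1225]
ee_rot: [0.004, 0.667, 0.745, 0.004]
contact_force: [0.4, -0.4, -0.8]
width: -0.0
```

```bash
python3 -c "
from h import *
go(loc(-.05,.2,.116)); snap('side','s4.png',(270,150,350,260),5)
print((proj('side',[loc(-.06-.0147,.2,.130),loc(-.06+.0147,.2,.13),loc(.06-.0147,.2,.130)])-[270,150])*5)"
```

```text
t 7.25 loc [-51.  199.5 122.5] w -0.0 rot [ 0.63  0.04 -0.07] F [ 0.4 -0.4 -0.8]
delta cm now-frame [0.05 0.09 0.65] std-frame [0.05 0.1  0.65]
[[ 88.21809606 422.69097901]
 [118.92541903 395.93341432]
 [206.29102472 319.80529174]]
```

View pics/s4.png

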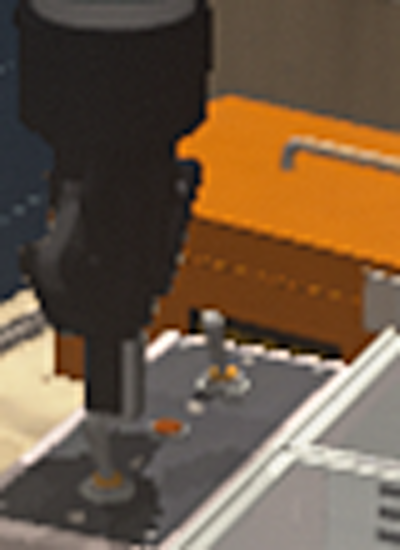

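>>> {"fn": "servo_tool", "kwargs": {
  "deltas": [0,-0.3,0,0.6,0,0,0,0.8,0,0,0,0,0,0,-3,0,0,0,0,0,-3,0,0,0,0,0,-3,0,0,0]
}}

```text
clock: 7.8
position: [0.4496, 0.0415, 0.2091]
ee_rot: [-0.006, 0.667, 0.745, -0.006]
contact_force: [0.7, -0.7, 0.1]
width: -0.0001
```

```bash
python3 -c "
from h import *
go(loc(0,0,.20)); snap('side','s5.png',(270,150,350,260),5)"
```

```text
t 7.8 loc [-48.2 199.9 209.1] w -0.1 rot [-0.93 -0.09 -0.08] F [ 0.7 -0.7  0.1]
delta cm now-frame [-19.98   4.86   0.8 ] std-frame [-19.99   4.82   0.91]
```

View pics/s5.png

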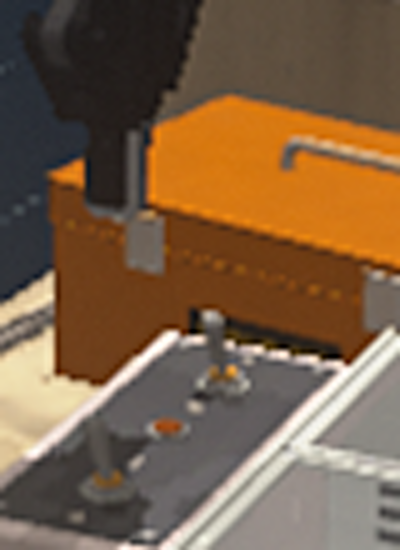

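>>> {"fn": "servo_tool", "kwargs": {
  "deltas": [-4,1,0,-0.9,0,0,-4,1,0,0,0,0,-4,1,0,0,0,0,-4,0.9,0,0,0,0,-4,0.9,0,0,0,0,0,0,0,0,0,0],
  "jaw": 4.5,
  "grip_force": 50
}}

```text
clock: 8.45
position: [0.5324, -0.1588, 0.216]
ee_rot: [0.007, 0.665, 0.747, 0.006]
contact_force: [-0.7, 1.0, 0.5]
width: 0.045
```

```bash
python3 -c "
from h import *
go(loc(0,0,.113))"
```

```text
t 8.45 loc [ 11.8  -8.4 216. ] w 45.0 rot [1.06 0.14 0.28] F [-0.7  1.   0.5]
delta cm now-frame [ 0.87 -1.36 10.27] std-frame [ 0.84 -1.18 10.3 ]
```

>>> {"fn": "servo_tool", "kwargs": {
  "deltas": [0.8,-1.2,0,1,0.1,0.3,0,0,2.5,0,0,0,0,0,2.5,0,0,0,0,0,0,0,0,0]
}}

```text
clock: 8.85
position: [0.517, -0.1493, 0.1634]
ee_rot: [-0.003, 0.667, 0.745, -0.001]
contact_force: [0.3, 0.7, -0.7]
width: 0.045
```

```bash
python3 -c "
from h import *
go(loc(0,0,.113))"
```

```text
t 8.85 loc [ -2.5   2.9 163.4] w 45.0 rot [-0.27 -0.17 -0.1 ] F [ 0.3  0.7 -0.7]
delta cm now-frame [-0.3   0.28  5.04] std-frame [-0.29  0.25  5.04]
```

>>> {"fn": "servo_tool", "kwargs": {
  "deltas": [-0.3,0.25,2.5,-0.3,-0.2,0,0,0,2.4,0,0,0,0,0,0,0,0,0]
}}

```text
clock: 9.15
position: [0.5192, -0.1483, 0.116]
ee_rot: [0.001, 0.666, 0.746, 0.0]
contact_force: [0.4, 0.2, 0.6]
width: 0.0451
```

>>> {"fn": "servo_tool", "kwargs": {
  "deltas": [0,0,0,0,0,0,0,0,0,0,0,0,0,0,0,0,0,0,0,0,0,0,0,0,0,0,0,0,0,0],
  "jaw": 0
}}

```text
clock: 9.65
position: [0.5201, -0.1474, 0.1208]
ee_rot: [0.003, 0.665, 0.747, 0.001]
contact_force: [0.1, -0.4, -3.3]
width: 0.009
```

```bash
python3 -c "
from h import *
go(loc(0,0,.113)); snap('side','s6.png',(250,130,490,310),3)"
```

```text
t 9.65 loc [  0.8   4.3 120.8] w 9.0 rot [0.26 0.19 0.21] F [ 0.1 -0.4 -3.3]
delta cm now-frame [-0.43 -0.08  0.78] std-frame [-0.43 -0.08  0.78]
```

View pics/s6.png

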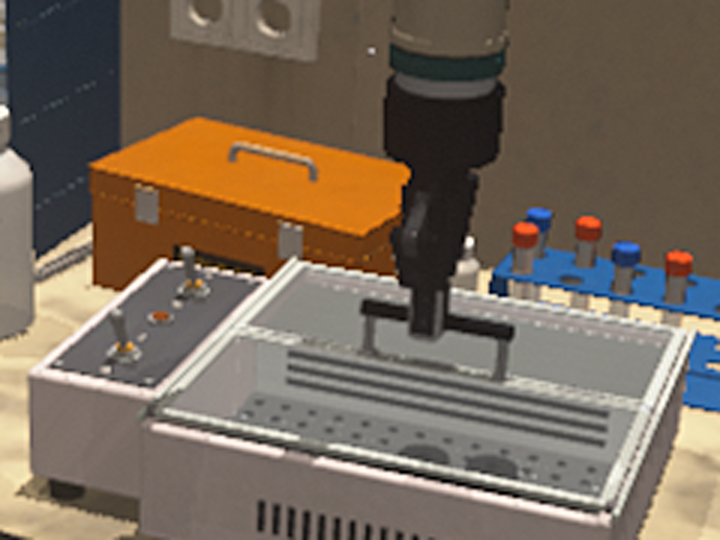

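>>> {"fn": "servo_tool", "kwargs": {
  "deltas": [0,0,0,0,0,0,0,0,0,0,0,0],
  "jaw": 3
}}

```text
clock: 9.9
position: [0.5209, -0.1477, 0.1216]
ee_rot: [0.004, 0.665, 0.747, 0.001]
contact_force: [1.0, -0.0, -0.4]
width: 0.0299
```

>>> {"fn": "servo_tool", "kwargs": {
  "deltas": [-0.3,0,0.5,0,0,0,0,0,0.6,0,0,0]
}}

```text
clock: 10.1
position: [0.5228, -0.1515, 0.1114]
ee_rot: [0.006, 0.665, 0.747, 0.002]
contact_force: [0.0, 0.8, -0.5]
width: 0.0303
```

```bash
python3 -c "
from h import *
go(loc(0,0,.109))"
```

```text
t 10.1 loc [ 3.000e+00 -1.000e-01  1.114e+02] w 30.3 rot [0.57 0.34 0.21] F [ 0.   0.8 -0.5]
delta cm now-frame [ 0.01 -0.3   0.24] std-frame [ 0.01 -0.3   0.24]
```

>>> {"fn": "servo_tool", "kwargs": {
  "deltas": [0,-0.3,0.3,0.5,0.3,0.2,0,0,0.1,0,0,0,0,0,0.1,0,0,0,0,0,0.1,0,0,0],
  "jaw": 0
}}

```text
clock: 10.5
position: [0.5206, -0.1519, 0.1055]
ee_rot: [0.0, 0.667, 0.745, 0.001]
contact_force: [-2.5, 2.0, 11.7]
width: 0.0096
```

```bash
python3 -c "
from h import *
go(loc(0,0,.112))"
```

```text
t 10.5 loc [  0.8  -0.2 105.5] w 9.6 rot [ 0.11 -0.03 -0.05] F [-2.5  2.  11.7]
delta cm now-frame [ 0.02 -0.08 -0.65] std-frame [ 0.02 -0.08 -0.65]
```

>>> {"fn": "servo_tool", "kwargs": {
  "deltas": [0,0,-1.1,0,0,0,0,0.1,-1.1,0,0,0,0,0.2,-1.1,0,0,0,0,0.3,-1.05,0,0,0,0,0.4,-1.0,0,0,0,0,0.5,-1.0,0,0,0],
  "grip_force": 80
}}

```text
clock: 11.1
position: [0.5371, -0.1499, 0.1717]
ee_rot: [0.001, 0.667, 0.745, 0.002]
contact_force: [4.2, 0.0, -6.2]
width: 0.0084
```

```bash
python3 -c "
from h import *
go(); s=manip.get_state(); u=unl(s['position'])*1000
print('angle from x,z',np.arccos((137-u[0])/137),np.arcsin((u[2]-108)/137))"
```

```text
t 11.1 loc [ 1.740e+01 -1.000e-01  1.717e+02] w 8.4 rot [ 0.17 -0.07 -0.09] F [ 4.2  0.  -6.2]
angle from x,z 0.5099883126995528 0.48395998622187564
```

>>> {"fn": "servo_tool", "kwargs": {
  "deltas": [0,0.5,-1.0,0,0,0,0,0.6,-0.9,0,0,0,0,0.7,-0.85,0,0,0,0,0.75,-0.8,0,0,0,0,0.8,-0.73,0,0,0]
}}

```text
clock: 11.6
position: [0.5749, -0.1457, 0.2157]
ee_rot: [0.001, 0.667, 0.745, 0.003]
contact_force: [4.9, -1.2, -11.7]
width: 0.0087
```

```bash
python3 -c "
from h import *
go(); s=manip.get_state(); u=unl(s['position'])*1000
print('angle from x,z',np.arccos((137-u[0])/137),np.arcsin((u[2]-108)/137)); snap('side','s7.png',(250,90,490,310),3)"
```

```text
t 11.6 loc [ 5.540e+01 -1.000e-01  2.157e+02] w 8.7 rot [ 0.32 -0.11 -0.09] F [  4.9  -1.2 -11.7]
angle from x,z 0.9331827610007986 0.9039369512210778
```

View pics/s7.png

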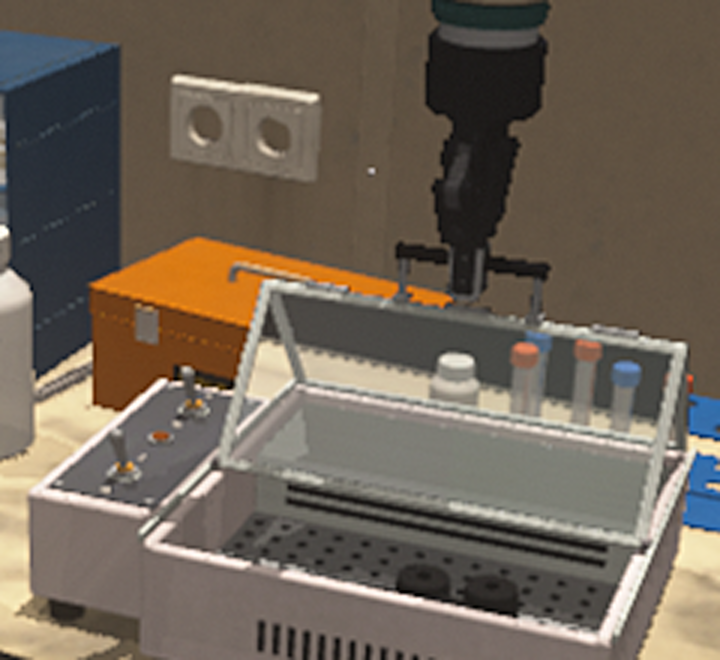

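>>> {"fn": "servo_tool", "kwargs": {
  "deltas": [0,0.85,-0.62,0,0,0,0,0.9,-0.55,0,0,0,0,0.97,-0.46,0,0,0,0,1.0,-0.38,0,0,0,0,1.05,-0.3,0,0,0]
}}

```text
clock: 12.15
position: [0.621, -0.1407, 0.2383]
ee_rot: [-0.004, 0.667, 0.745, -0.002]
contact_force: [-1.1, -0.9, -7.2]
width: 0.0087
```

```bash
python3 -c "
from h import *
go(); s=manip.get_state(); u=unl(s['position'])*1000
print('angle from x,z',np.arccos((137-u[0])/137),np.arcsin((u[2]-108)/137))"
```

```text
t 12.15 loc [ 1.019e+02 -2.000e-01  2.383e+02] w 8.7 rot [-0.49 -0.2  -0.09] F [-1.1 -0.9 -7.2]
angle from x,z 1.3113685848360226 1.256297231814388
```

>>> {"fn": "servo_tool", "kwargs": {
  "deltas": [0,0.5,-0.15,0,0,0,0,0.2,0,0,0,0]
}}

```text
clock: 12.35
position: [0.6281, -0.1399, 0.2399]
ee_rot: [-0.005, 0.667, 0.745, -0.003]
contact_force: [-4.6, -0.9, -2.3]
width: 0.0087
```

>>> {"fn": "servo_tool", "kwargs": {
  "deltas": [0,0,0,0,0,0,0,0,0,0,0,0,0,0,0,0,0,0],
  "jaw": 4
}}

```text
clock: 12.65
position: [0.6292, -0.1395, 0.2431]
ee_rot: [-0.003, 0.667, 0.745, -0.002]
contact_force: [0.1, 0.2, -0.1]
width: 0.0402
```

>>> {"fn": "servo_tool", "kwargs": {
  "deltas": [0,0,-2,0,0,0,0,0,-2.5,0,0,0,0,0,-2,0,0,0,0,-4,0,0,0,0,0,-4,0,0,0,0,0,-4,0,0,0,0,0,-4,0,0,0,0,0,-4,0,0,0,0,0,-4,0,0,0,0,3,-1,0,0,0,0,4,0,0,0,0,0]
}}

```text
clock: 13.75
position: [0.3672, -0.1007, 0.3173]
ee_rot: [0.008, 0.67, 0.743, 0.002]
contact_force: [0.6, 0.4, -0.8]
width: 0.04
```

```bash
python3 -c "
from h import *
go(loc(-.052,0,.15)); snap('side','s8.png',(250,90,490,310),3); snap('top','t8.png',(225,190,515,430),2.5)"
```

```text
t 13.75 loc [-145.9   67.9  317.3] w 40.0 rot [ 0.81  0.55 -0.48] F [ 0.6  0.4 -0.8]
delta cm now-frame [-6.55  9.21 16.93] std-frame [-6.79  9.39 16.73]
```

View pics/s8.png

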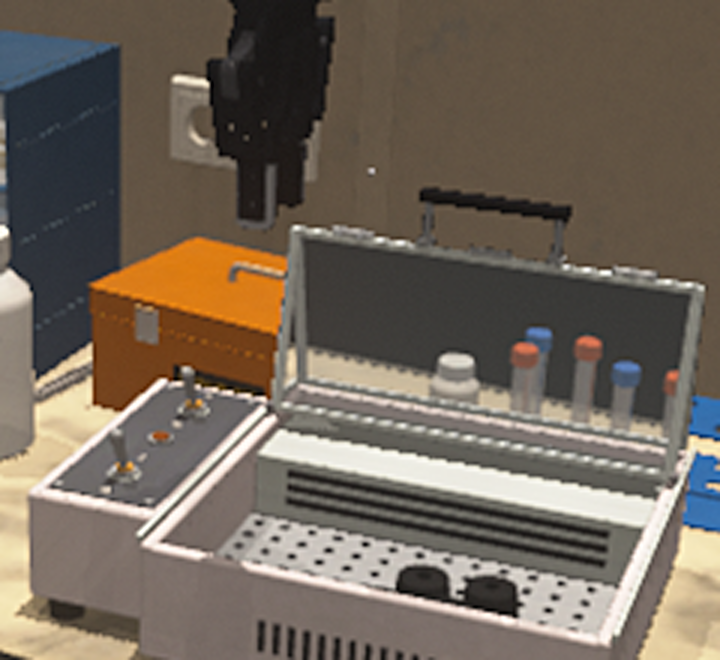

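View pics/t8.png

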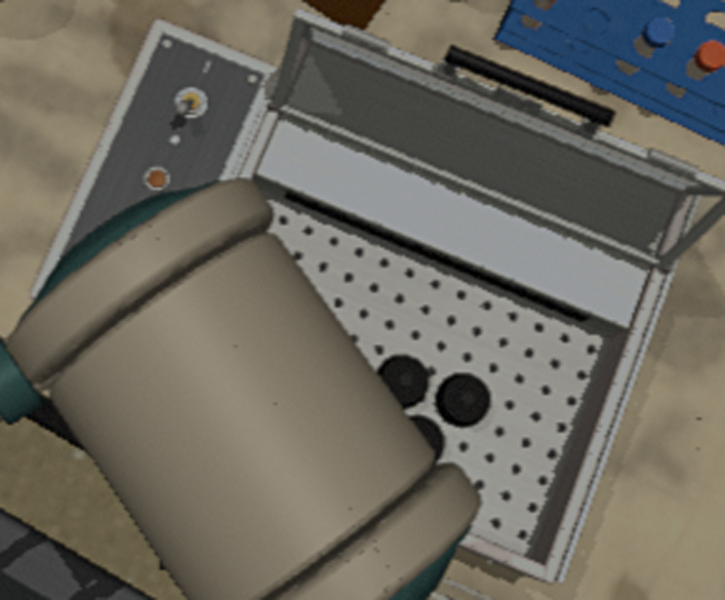

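>>> {"fn": "servo_tool", "kwargs": {
  "deltas": [-3,2.2,3,0.8,0.5,-0.5,-3,2.2,3,0,0,0,-3,2.2,3,0,0,0,-3,2.2,3,0,0,0,0,0,0,0,0,-8.5,0,0,0,0,0,-8.5,0,0,0,0,0,-8.5,0,0,0,0,0,-8.5,0,0,0,0,0,0],
  "jaw": 5.2
}}

```text
clock: 14.75
position: [0.4802, -0.2155, 0.2011]
ee_rot: [0.012, 0.407, 0.913, -0.0]
contact_force: [-0.1, -0.0, 0.8]
width: 0.0518
```

```bash
python3 -c "
from h import *
go(loc(-.0554,-.0553,.1)); snap('top','t9.png',(225,190,515,430),2.5)"
```

```text
t 14.75 loc [-46.5 -58.9 201.1] w 51.8 rot [ 0.89  1.02 35.57] F [-0.1 -0.   0.8]
delta cm now-frame [ 1.03 -0.61 10.09] std-frame [ 0.36 -0.89 10.11]
```

View pics/t9.png

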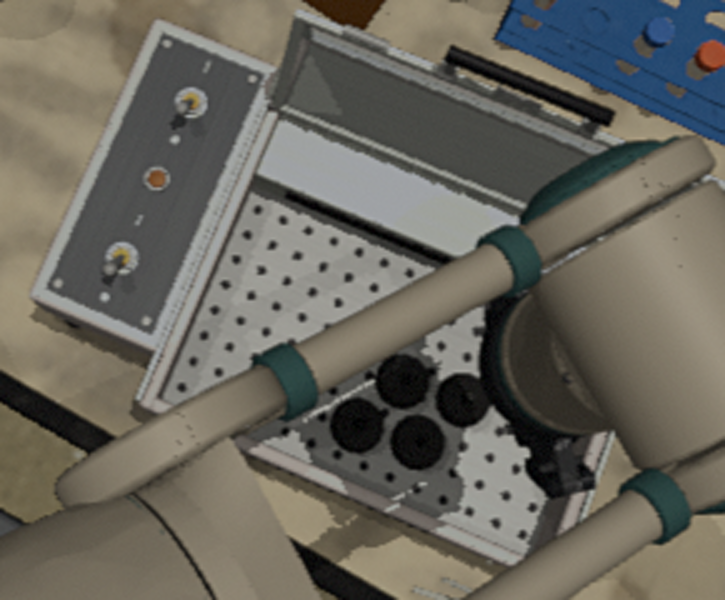

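```bash
cat >> h.py <<'E'
def g2(x,y,z,ang):
    "deck-relative mm target with jaw angle ang deg (tool y CCW from dryer x)"
    P=loc((x-52)/1000,y/1000,z/1000)
    s=manip.get_state(); q=s["ee_rot"]; R=Rot.from_quat([q[1],q[2],q[3],q[0]])
    c,n=np.cos(DP[2]),np.sin(DP[2]); T=Rot.from_matrix(np.column_stack([[-n,c,0],[c,n,0],[0,0,-1]]))*Rot.from_euler('z',-ang,degrees=True)
    rv=(R.inv()*T).as_rotvec(degrees=True); u=unl(s['position'])*1000
    print('t',round(s['clock'],2),'deckpos',(u[0]+52).round(1),u[1].round(1),u[2].round(1),'w',round(s['width']*1000,1),'rot',rv.round(2),'F',np.round(s['contact_force'],1))
    print('delta now-frame',(R.inv().apply(P-s['position'])*100).round(2),'goal-frame',(T.inv().apply(P-s['position'])*100).round(2))
E
python3 -c "
from h import *
g2(-3.4,-55.3,100,34)"
```

```text
t 14.8 deckpos 5.5 -58.9 201.2 w 52.0 rot [0.54 1.22 1.43] F [ 0.4 -0.2  0.5]
delta now-frame [ 1.03 -0.61 10.09] goal-frame [ 0.8  -0.54 10.12]
```

>>> {"fn": "servo_tool", "kwargs": {
  "deltas": [0.8,-0.6,2.5,0.5,1.2,1.4,0,0,2.5,0,0,0,0,0,2.5,0,0,0,0,0,2.3,0,0,0]
}}

```text
clock: 15.2
position: [0.4759, -0.2177, 0.1061]
ee_rot: [0.008, 0.425, 0.905, -0.001]
contact_force: [-0.7, -0.1, -0.2]
width: 0.0523
```

```bash
python3 -c "
from h import *
g2(-3.4,-55.3,40,34)"
```

```text
t 15.2 deckpos 1.0 -60.6 106.1 w 52.3 rot [ 0.31  0.9  -0.77] F [-0.7 -0.1 -0.2]
delta now-frame [ 0.79 -0.12  6.6 ] goal-frame [ 0.69 -0.07  6.61]
```

>>> {"fn": "servo_tool", "kwargs": {
  "deltas": [0.8,-0.1,1,0.4,1.0,-0.7,0,0,1.5,0,0,0,0,0,1.0,0,0,0,0,0,0,0,0,0]
}}

```text
clock: 15.6
position: [0.4686, -0.2113, 0.0686]
ee_rot: [-0.004, 0.422, 0.906, -0.0]
contact_force: [-0.5, 0.6, 0.1]
width: 0.052
```

```bash
python3 -c "
from h import *
g2(-3.4,-55.3,40,34)"
```

```text
t 15.6 deckpos -5.5 -53.4 68.6 w 52.0 rot [-0.19 -0.38 -0.38] F [-0.5  0.6  0.1]
delta now-frame [-0.29  0.08  2.86] goal-frame [-0.27  0.07  2.86]
```

>>> {"fn": "servo_tool", "kwargs": {
  "deltas": [-0.25,0.1,1,0,-0.3,-0.3,0,0,1.0,0,0,0,0,0,0.7,0,0,0]
}}

```text
clock: 15.9
position: [0.4733, -0.214, 0.0425]
ee_rot: [0.002, 0.42, 0.907, -0.002]
contact_force: [0.0, 0.5, -0.3]
width: 0.0523
```

>>> {"fn": "servo_tool", "kwargs": {
  "deltas": [0,0,0,0,0,0,0,0,0,0,0,0,0,0,0,0,0,0,0,0,0,0,0,0],
  "jaw": 0,
  "grip_force": 40
}}

```text
clock: 16.3
position: [0.4733, -0.2139, 0.0424]
ee_rot: [0.002, 0.42, 0.907, -0.002]
contact_force: [0.3, 0.3, 0.1]
width: 0.0352
```

```bash
python3 -c "
from h import *
g2(25,-95,60,34)"
```

```text
t 16.3 deckpos -1.2 -56.5 42.4 w 35.2 rot [-0.09  0.25 -0.12] F [0.3 0.3 0.1]
delta now-frame [-4.66  0.03 -1.74] goal-frame [-4.65  0.02 -1.76]
```

>>> {"fn": "servo_tool", "kwargs": {
  "deltas": [0,0,-2,0,0,0,0,0,-2,0,0,0,-1.5,0,0,0,0,0,-1.6,0,0,0,0,0,-1.5,0,0,0,0,0,0,0,0,0,0,0]
}}

```text
clock: 16.9
position: [0.5053, -0.2518, 0.0824]
ee_rot: [0.002, 0.42, 0.907, -0.002]
contact_force: [0.1, -0.5, 0.1]
width: 0.0348
```

```bash
python3 -c "
from h import *
g2(25,-95,43,34);snap('side','s10.png',(250,90,490,310),3)"
```

```text
t 16.9 deckpos 26.4 -97.8 82.4 w 34.8 rot [-0.09  0.35 -0.1 ] F [ 0.1 -0.5  0.1]
delta now-frame [0.33 0.04 3.94] goal-frame [0.31 0.04 3.94]
```

View pics/s10.png

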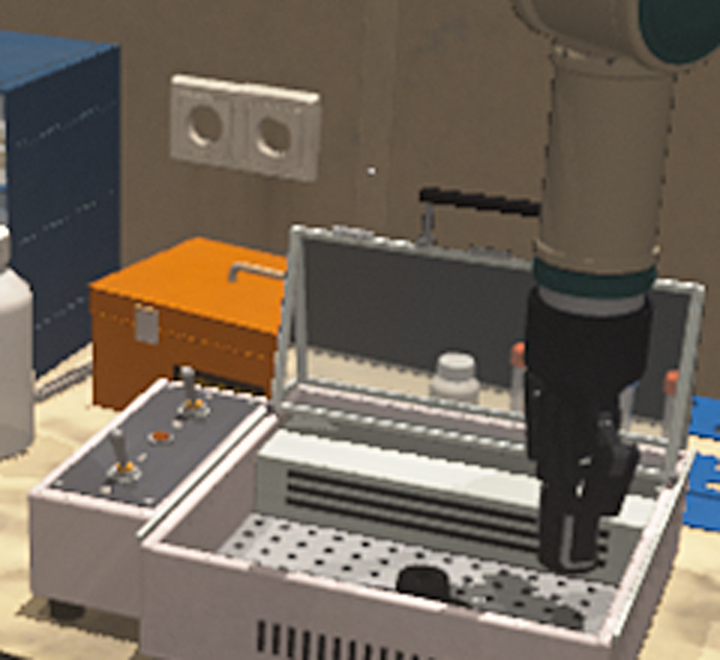

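>>> {"fn": "servo_tool", "kwargs": {
  "deltas": [0.2,0,1.5,0,0.3,0,0,0,1.4,0,0,0,0,0,0.8,0,0,0,0,0,0.2,0,0,0]
}}

```text
clock: 17.35
position: [0.5017, -0.2484, 0.0419]
ee_rot: [-0.002, 0.42, 0.907, -0.0]
contact_force: [-4.1, 1.8, 24.6]
width: 0.035
```

>>> {"fn": "servo_tool", "kwargs": {
  "deltas": [0,0,0,0,0,0,0,0,0,0,0,0,0,0,-2,0,0,0,0,0,-2.5,0,0,0,0,0,-2.5,0,0,0],
  "jaw": 5.2
}}

```text
clock: 17.85
position: [0.4982, -0.2455, 0.1095]
ee_rot: [-0.008, 0.42, 0.907, 0.001]
contact_force: [0.6, -1.1, 0.7]
width: 0.0523
```

>>> {"fn": "servo_tool", "kwargs": {
  "deltas": [0,0,0,0,0,8.5,0,0,0,0,0,8.5,0,0,0,0,0,8.5,0,0,0,0,0,8.5,0,0,0,0,0,8.5,0,0,0,0,0,8.5,0,0,0,0,0,8.5,0,0,0,0,0,8.5,0,0,0,0,0,8.5,0,0,0,0,0,8.5,0,0,0,0,0,8.5,0,0,0,0,0,8.5,0,0,0,0,0,8.5,0,0,0,0,0,7.5]
}}

```text
clock: 19.25
position: [0.4976, -0.2437, 0.113]
ee_rot: [-0.003, 0.996, 0.092, -0.005]
contact_force: [0.5, -0.1, 0.1]
width: 0.0517
```

```bash
python3 -c "
from h import *
g2(-7.5,-12,100,-85);snap('top','t11.png',(225,190,515,430),2.5)"
```

```text
t 19.25 deckpos 19.7 -88.9 113.0 w 51.7 rot [-0.45  0.5  -0.89] F [ 0.5 -0.1  0.1]
delta now-frame [-2.15 -7.85  1.38] goal-frame [-2.04 -7.89  1.3 ]
```

View pics/t11.png

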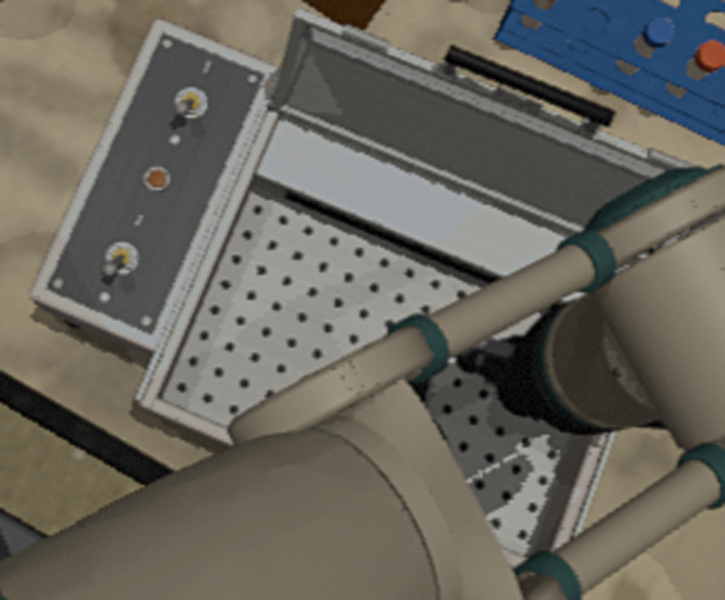

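>>> {"fn": "servo_tool", "kwargs": {
  "deltas": [-0.5,-2.0,0,-0.4,0.5,-0.9,-0.5,-2.0,0,0,0,0,-0.5,-2.0,0,0,0,0,-0.5,-1.9,0,0,0,0,0,0,0,0,0,0]
}}

```text
clock: 19.8
position: [0.4607, -0.1678, 0.1123]
ee_rot: [-0.001, 0.995, 0.103, -0.0]
contact_force: [0.2, -0.6, 0.4]
width: 0.0519
```

```bash
python3 -c "
from h import *
g2(-7.5,-12,42,-85);snap('side','s12.png',(330,190,480,310),5);snap('top','t12.png',(225,190,515,430),2.5)"
```

```text
t 19.8 deckpos -8.5 -9.3 112.3 w 51.9 rot [-0.07  0.02  0.45] F [ 0.2 -0.6  0.4]
delta now-frame [0.08 0.29 7.03] goal-frame [0.08 0.28 7.03]
```

View pics/s12.png

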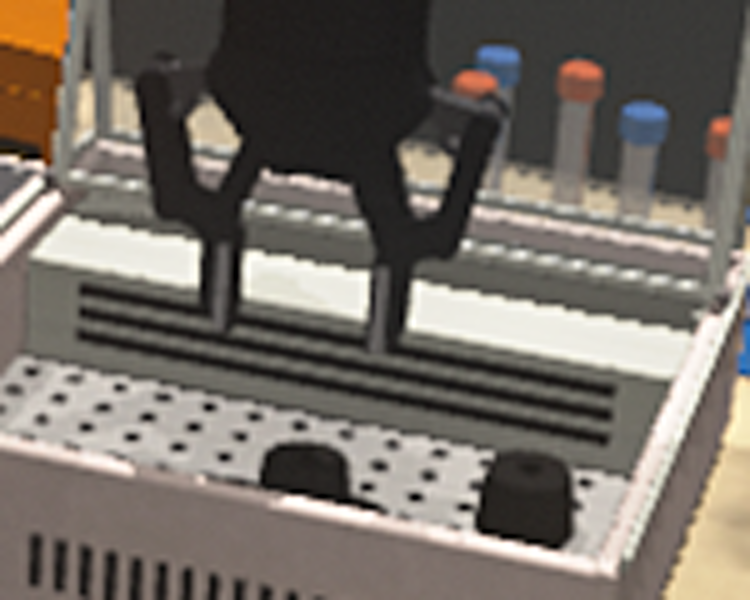

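View pics/t12.png

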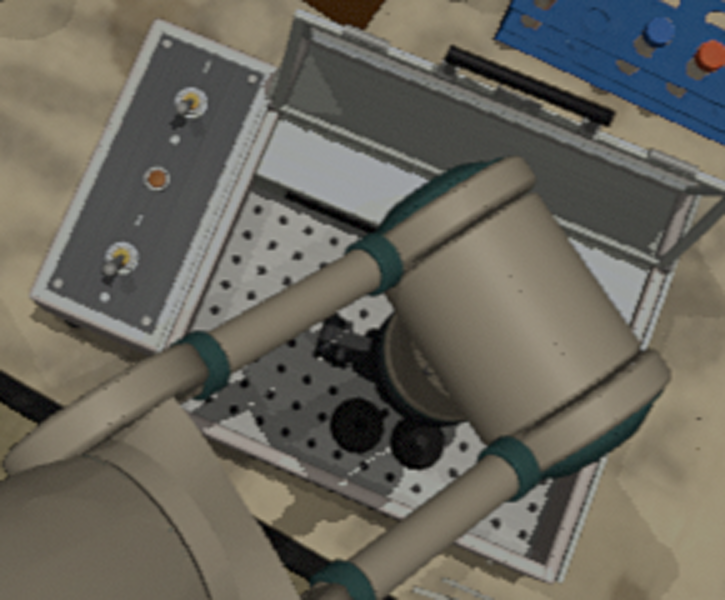

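>>> {"fn": "servo_tool", "kwargs": {
  "deltas": [0.1,0.3,2,0,0,0.4,0,0,2,0,0,0,0,0,1.3,0,0,0,0,0,0,0,0,0]
}}

```text
clock: 20.3
position: [0.4699, -0.1786, 0.0596]
ee_rot: [0.004, 0.995, 0.1, 0.005]
contact_force: [0.5, -0.1, 1.3]
width: 0.0522
```

```bash
python3 -c "
from h import *
g2(-7.5,-12,42,-85);print((proj('side',loc(-.0595,-.012,.061))-[330,190])*5)"
```

```text
t 20.3 deckpos -0.6 -21.0 59.6 w 52.2 rot [ 0.52 -0.49  0.1 ] F [ 0.5 -0.1  1.3]
delta now-frame [-0.62 -0.98  1.75] goal-frame [-0.61 -0.96  1.76]
[[297.98811802 463.9611097 ]]
```

>>> {"fn": "servo_tool", "kwargs": {
  "deltas": [0,0,-1.3,0.5,-0.5,0,-0.5,-0.9,0,0,0,0,0,0,0,0,0,0]
}}

```text
clock: 20.6
position: [0.4641, -0.1725, 0.073]
ee_rot: [0.001, 0.995, 0.1, 0.0]
contact_force: [-0.7, 0.2, -0.3]
width: 0.0519
```

```bash
python3 -c "
from h import *
g2(-7.5,-12,42,-85)
snap('side','s13.png',(330,190,480,310),5)"
```

```text
t 20.6 deckpos -5.6 -14.3 73.0 w 51.9 rot [ 0.06 -0.    0.09] F [-0.7  0.2 -0.3]
delta now-frame [-0.17 -0.25  3.1 ] goal-frame [-0.17 -0.25  3.1 ]
```

View pics/s13.png

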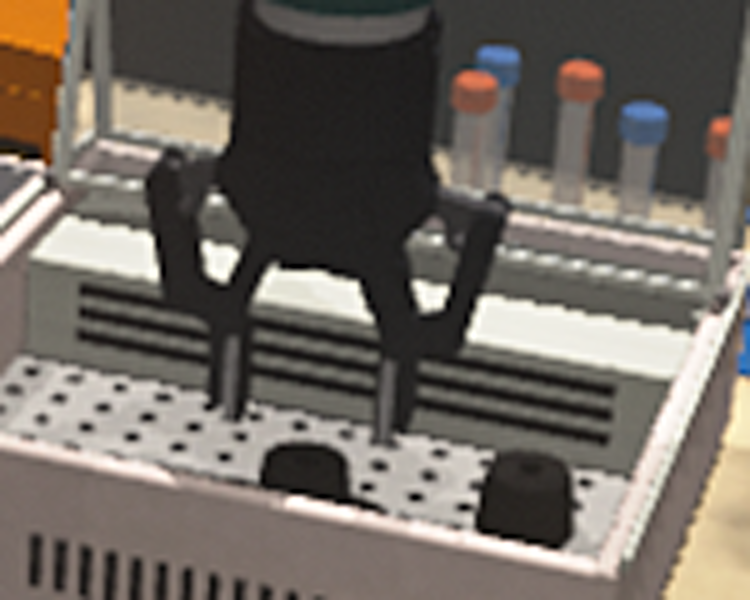

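>>> {"fn": "servo_tool", "kwargs": {
  "deltas": [-0.2,-0.2,1,0,0,0,0,0,0.9,0,0,0,0,0,0,0,0,0]
}}

```text
clock: 20.95
position: [0.4631, -0.1719, 0.0531]
ee_rot: [0.002, 0.995, 0.101, 0.002]
contact_force: [0.0, -0.5, -0.8]
width: 0.052
```

```bash
python3 -c "
from h import *
g2(-7.5,-12,42,-85)"
```

```text
t 20.95 deckpos -6.6 -13.7 53.1 w 52.0 rot [ 0.25 -0.19  0.12] F [ 0.  -0.5 -0.8]
delta now-frame [-0.08 -0.18  1.1 ] goal-frame [-0.08 -0.17  1.11]
```

>>> {"fn": "servo_tool", "kwargs": {
  "deltas": [-0.1,-0.2,1,0.2,-0.2,0,0,0,0,0,0,0]
}}

```text
clock: 21.15
position: [0.4611, -0.1698, 0.0414]
ee_rot: [-0.0, 0.995, 0.101, -0.001]
contact_force: [-0.2, -0.1, -0.9]
width: 0.0523
```

>>> {"fn": "servo_tool", "kwargs": {
  "deltas": [0,0,0,0,0,0,0,0,0,0,0,0,0,0,0,0,0,0,0,0,0,0,0,0],
  "jaw": 0
}}

```text
clock: 21.55
position: [0.4615, -0.1699, 0.0416]
ee_rot: [-0.0, 0.995, 0.101, -0.001]
contact_force: [0.4, -0.8, -1.0]
width: 0.0353
```

>>> {"fn": "servo_tool", "kwargs": {
  "deltas": [0,0,-1,0,0,0,0,0,-1,0,0,0,0,0,0,0,0,0]
}}

```text
clock: 21.85
position: [0.4618, -0.1701, 0.0633]
ee_rot: [0.0, 0.995, 0.101, -0.001]
contact_force: [0.0, 0.4, 0.1]
width: 0.0359
```

```bash
python3 -c "
from h import *
g2(32,-8,44,-85)"
```

```text
t 21.85 deckpos -7.7 -11.7 63.3 w 35.9 rot [0.01 0.06 0.14] F [0.  0.4 0.1]
delta now-frame [ 3.99 -0.01  1.93] goal-frame [ 3.99 -0.02  1.93]
```

>>> {"fn": "servo_tool", "kwargs": {
  "deltas": [1.3,0,0,0,0,0,1.3,0,0,0,0,0,1.3,0,0,0,0,0,0,0,0,0,0,0,0,0,0.9,0,0,0,0,0,0.9,0,0,0,0,0,0,0,0,0]
}}

```text
clock: 22.55
position: [0.5044, -0.1612, 0.0436]
ee_rot: [0.0, 0.995, 0.101, -0.0]
contact_force: [-0.9, 0.7, -0.3]
width: 0.0348
```

```bash
python3 -c "
from h import *
g2(32,-8,42,-85)"
```

```text
t 22.55 deckpos 35.7 -7.6 43.6 w 34.8 rot [0.03 0.02 0.19] F [-0.9  0.7 -0.3]
delta now-frame [-0.37  0.01  0.16] goal-frame [-0.37  0.01  0.16]
```

>>> {"fn": "servo_tool", "kwargs": {
  "deltas": [0,0,0.1,0,0,0,0,0,0.05,0,0,0]
}}

```text
clock: 22.75
position: [0.5034, -0.1609, 0.0414]
ee_rot: [-0.0, 0.995, 0.101, -0.001]
contact_force: [-1.5, 1.6, 6.8]
width: 0.0349
```

>>> {"fn": "servo_tool", "kwargs": {
  "deltas": [0,0,0,0,0,0,0,0,0,0,0,0,0,0,-1.5,0,0,0,0,0,-2.5,0,0,0,0,0,-3,0,0,0],
  "jaw": 5.2
}}

```text
clock: 23.25
position: [0.5, -0.16, 0.1098]
ee_rot: [-0.003, 0.995, 0.1, -0.005]
contact_force: [0.9, -0.1, 0.6]
width: 0.0521
```

>>> {"fn": "servo_tool", "kwargs": {
  "deltas": [0,0,0,0,0,-8.5,0,0,0,0,0,-8.5,0,0,0,0,0,-8.5,0,0,0,0,0,-8.5,0,0,0,0,0,-8.5,0,0,0,0,0,-8.5,0,0,0,0,0,-8.5,0,0,0,0,0,-8.5,0,0,0,0,0,-8.5,0,0,0,0,0,-8.5,0,0,0,0,0,-8.5,0,0,0,0,0,-8.5,0,0,0,0,0,-8.5,0,0,0,0,0,-8.5]
}}

```text
clock: 24.65
position: [0.5029, -0.1629, 0.1185]
ee_rot: [0.003, 0.406, 0.914, -0.001]
contact_force: [0.0, 0.2, 0.2]
width: 0.0522
```

```bash
python3 -c "
from h import *
g2(-42,-36,100,35);snap('top','t13.png',(225,190,515,430),2.5)"
```

```text
t 24.65 deckpos 34.0 -9.1 118.5 w 52.2 rot [0.03 0.34 0.68] F [0.  0.2 0.2]
delta now-frame [ 2.26 -7.74  1.83] goal-frame [ 2.15 -7.77  1.85]
```

View pics/t13.png

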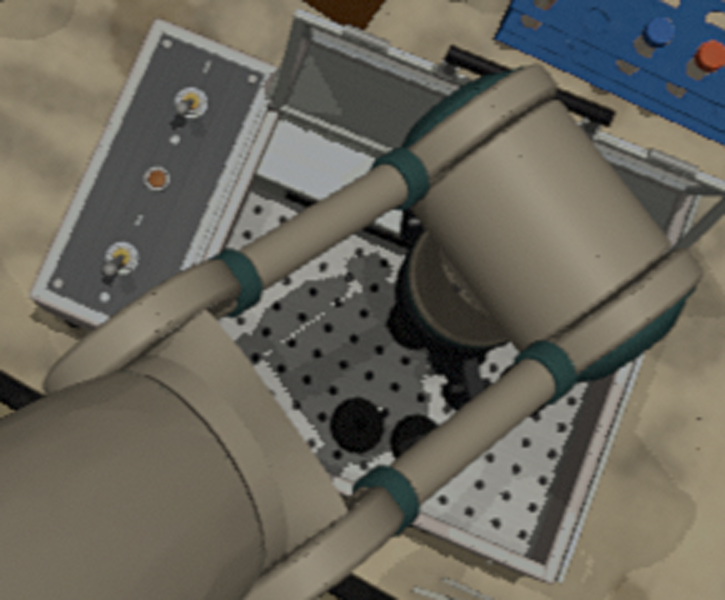

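>>> {"fn": "servo_tool", "kwargs": {
  "deltas": [0.5,-1.9,0,0,0.3,0.7,0.5,-1.9,0,0,0,0,0.6,-1.9,0,0,0,0,0.5,-1.9,0,0,0,0,0,0,0,0,0,0]
}}

```text
clock: 25.2
position: [0.4305, -0.1987, 0.119]
ee_rot: [0.002, 0.415, 0.91, -0.0]
contact_force: [0.8, 0.1, -0.5]
width: 0.0525
```

```bash
python3 -c "
from h import *
g2(-42,-36,70,35)"
```

```text
t 25.2 deckpos -42.0 -36.6 119.0 w 52.5 rot [ 0.07  0.17 -0.47] F [ 0.8  0.1 -0.5]
delta now-frame [0.07 0.02 4.9 ] goal-frame [0.05 0.03 4.9 ]
```

>>> {"fn": "servo_tool", "kwargs": {
  "deltas": [0,0,1.2,0,0.2,-0.4,0,0,1.2,0,0,0,0,0,1.2,0,0,0,0,0,1.2,0,0,0,0,0,0,0,0,0]
}}

```text
clock: 25.7
position: [0.4342, -0.1983, 0.0678]
ee_rot: [0.002, 0.414, 0.91, 0.001]
contact_force: [-0.8, -0.4, 0.4]
width: 0.052
```

```bash
python3 -c "
from h import *
g2(-42,-36,42,35); snap('side','s14.png',(330,190,480,310),5);snap('top','t14.png',(225,190,515,430),2.5)"
```

```text
t 25.7 deckpos -38.2 -36.7 67.8 w 52.0 rot [ 0.24  0.14 -0.38] F [-0.8 -0.4  0.4]
delta now-frame [ 0.27 -0.28  2.58] goal-frame [ 0.27 -0.27  2.58]
```

View pics/s14.png

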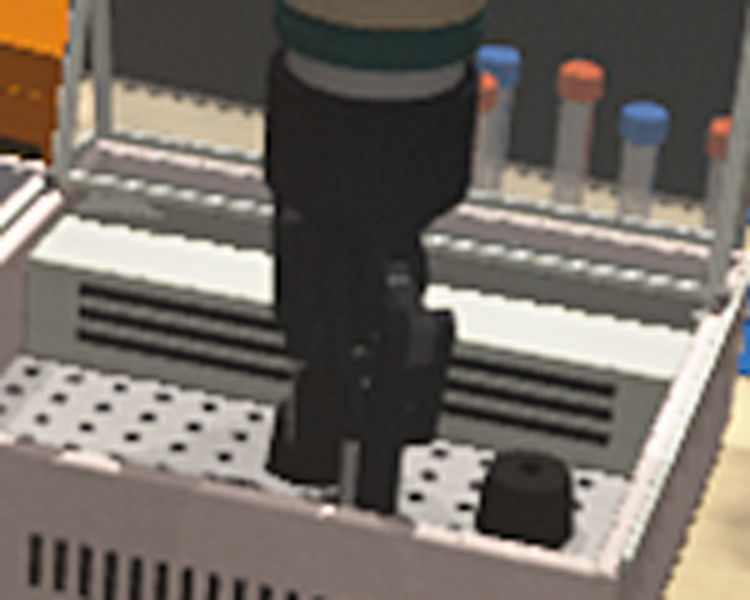

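View pics/t14.png

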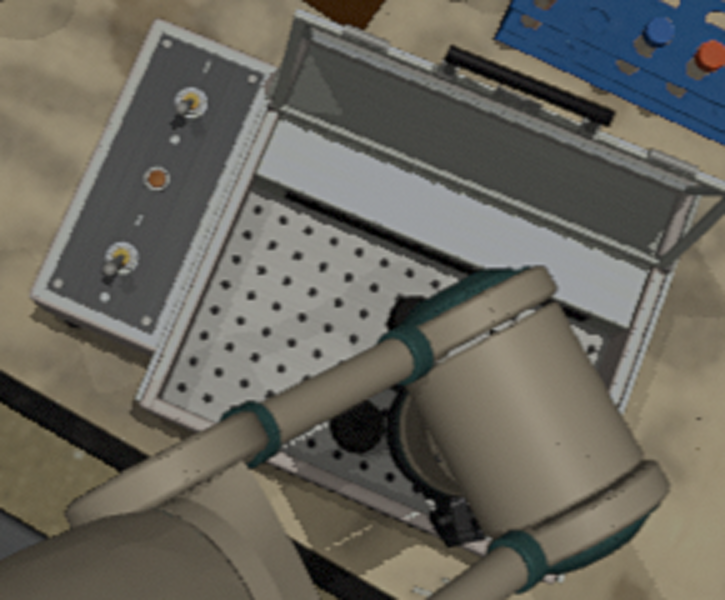

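>>> {"fn": "servo_tool", "kwargs": {
  "deltas": [0.3,-0.2,1,0.2,0.1,-0.3,0,-0.1,0.8,0,0,0,0,0,0.7,0,0,0,0,0,0,0,0,0]
}}

```text
clock: 26.2
position: [0.4329, -0.1996, 0.0438]
ee_rot: [0.004, 0.411, 0.911, -0.001]
contact_force: [0.6, -0.3, 5.2]
width: 0.0519
```

```bash
python3 -c "
from h import *
g2(-42,-36,42,35)"
```

```text
t 26.2 deckpos -39.7 -37.8 43.8 w 51.9 rot [ 0.13  0.46 -0.01] F [ 0.6 -0.3  5.2]
delta now-frame [ 0.28 -0.09  0.18] goal-frame [ 0.28 -0.09  0.18]
```

>>> {"fn": "servo_tool", "kwargs": {
  "deltas": [0,0,0,0,0,0,0,0,0,0,0,0]
}}

```text
clock: 26.4
position: [0.4333, -0.1998, 0.0439]
ee_rot: [0.005, 0.412, 0.911, -0.001]
contact_force: [0.4, 1.3, 1.8]
width: 0.0516
```

```bash
python3 -c "
from h import *
g2(-42,-36,42,35);snap('side','s15.png',(330,190,480,310),5)"
```

```text
t 26.4 deckpos -39.4 -38.0 43.9 w 51.6 rot [ 0.15  0.5  -0.03] F [0.4 1.3 1.8]
delta now-frame [ 0.32 -0.1   0.18] goal-frame [ 0.32 -0.1   0.19]
```

View pics/s15.png

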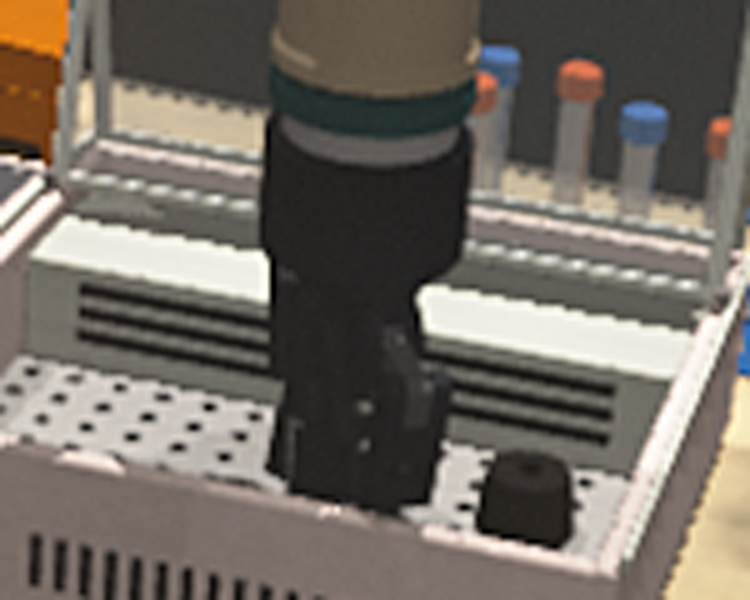

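>>> {"fn": "servo_tool", "kwargs": {
  "deltas": [0,0,0,0,0,0,0,0,0,0,0,0,0,0,0,0,0,0,0,0,0,0,0,0],
  "jaw": 0
}}

```text
clock: 26.85
position: [0.4333, -0.2004, 0.0446]
ee_rot: [0.005, 0.411, 0.911, -0.001]
contact_force: [-0.0, 0.9, 2.2]
width: 0.0343
```

>>> {"fn": "servo_tool", "kwargs": {
  "deltas": [0,0,-1.5,0,0,0,0,0,-1.5,0,0,0,0,0,-1.5,0,0,0,0,0,0,0,0,0]
}}

```text
clock: 27.25
position: [0.4314, -0.1993, 0.0887]
ee_rot: [0.003, 0.411, 0.911, -0.001]
contact_force: [0.2, -0.4, -0.4]
width: 0.0342
```

```bash
python3 -c "
from h import *
g2(-15,85,90,35);snap('top','t16.png',(225,190,515,430),2.5)"
```

```text
t 27.25 deckpos -41.2 -37.3 88.7 w 34.2 rot [0.03 0.32 0.  ] F [ 0.2 -0.4 -0.4]
delta now-frame [ 8.52  9.16 -0.17] goal-frame [ 8.52  9.16 -0.13]
```

View pics/t16.png

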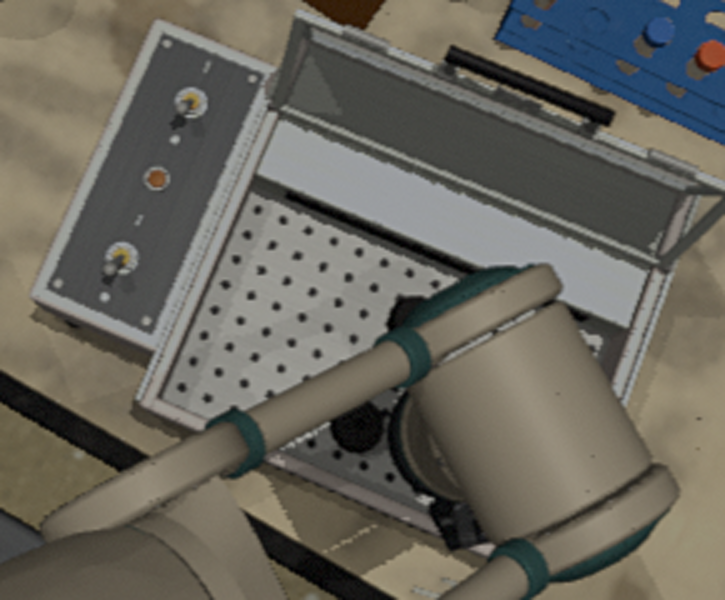

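>>> {"fn": "servo_tool", "kwargs": {
  "deltas": [0,0,-1,0,0,0,1.7,1.8,0,0,0.3,0,1.7,1.8,0,0,0,0,1.7,1.8,0,0,0,0,1.7,1.8,0,0,0,0,1.7,1.8,0,0,0,0,0,0,0,0,0,0]
}}

```text
clock: 28.0
position: [0.4401, -0.0716, 0.0956]
ee_rot: [-0.004, 0.413, 0.911, 0.0]
contact_force: [-0.1, 0.2, -0.7]
width: 0.0345
```

```bash
python3 -c "
from h import *
g2(-15,85,46,35);snap('side','s17.png',(270,170,480,310),3.5)"
```

```text
t 28.0 deckpos -18.2 88.6 95.6 w 34.5 rot [-0.17 -0.48 -0.21] F [-0.1  0.2 -0.7]
delta now-frame [-0.52  0.07  4.96] goal-frame [-0.48  0.05  4.96]
```

View pics/s17.png

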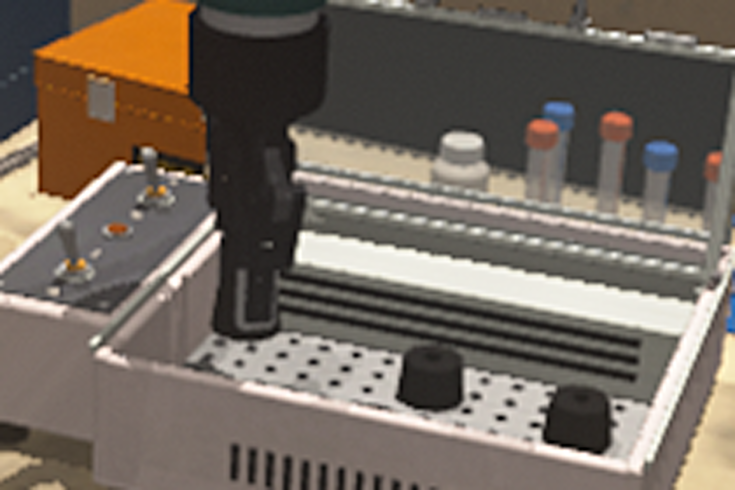

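>>> {"fn": "servo_tool", "kwargs": {
  "deltas": [-0.4,0,1.5,0,-0.4,-0.2,0,0,1.5,0,0,0,0,0,1.2,0,0,0,0,0,0.4,0,0,0,0,0,0,0,0,0]
}}

```text
clock: 28.55
position: [0.4439, -0.0798, 0.0483]
ee_rot: [0.0, 0.412, 0.911, -0.003]
contact_force: [-0.4, 0.7, 0.5]
width: 0.0347
```

```bash
python3 -c "
from h import *
g2(-15,85,45,35)"
```

```text
t 28.55 deckpos -15.4 80.1 48.3 w 34.7 rot [-0.26  0.16 -0.03] F [-0.4  0.7  0.5]
delta now-frame [0.38 0.31 0.32] goal-frame [0.38 0.31 0.33]
```

>>> {"fn": "servo_tool", "kwargs": {
  "deltas": [0,0,0.3,0,0,0,0,0,0.1,0,0,0]
}}

```text
clock: 28.75
position: [0.4444, -0.0807, 0.0447]
ee_rot: [0.001, 0.412, 0.911, -0.003]
contact_force: [-2.6, 0.8, 4.1]
width: 0.0347
```

>>> {"fn": "servo_tool", "kwargs": {
  "deltas": [0,0,0,0,0,0,0,0,0,0,0,0,0,0,-2,0,0,0,0,0,-3,0,0,0,0,0,-4,0,0,0,0,0,-4,0,0,0,3,-3,-2,0,0,0,3,-4,0,0,0,0,3,-4,0,0,0,0,3,-4,0,0,0,0,3,-4,0,0,0,0,0,0,0,0,0,0],
  "jaw": 5.2
}}

```text
clock: 29.95
position: [0.2009, -0.0943, 0.2029]
ee_rot: [0.008, 0.41, 0.912, -0.005]
contact_force: [0.1, 0.3, -0.4]
width: 0.0514
```

```bash
python3 -c "
from h import *
g2(-15,85,45,35);snap('top','t18.png',(225,190,515,430),2.5);snap('side','s18.png',(270,170,480,310),3.5)"
```

```text
t 29.95 deckpos -258.5 92.8 202.9 w 51.4 rot [-0.2   1.07  0.16] F [ 0.1  0.3 -0.4]
delta now-frame [-14.36  19.51  15.99] goal-frame [-14.6   19.5   15.79]
```

View pics/t18.png

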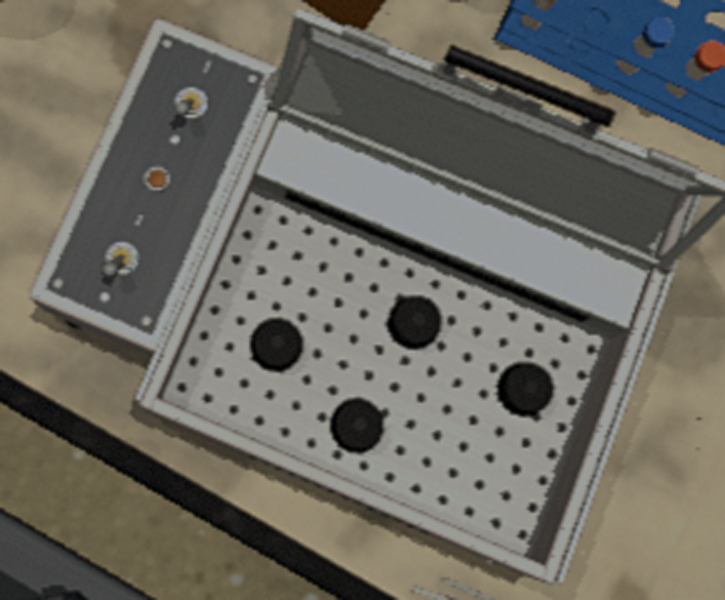

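View pics/s18.png

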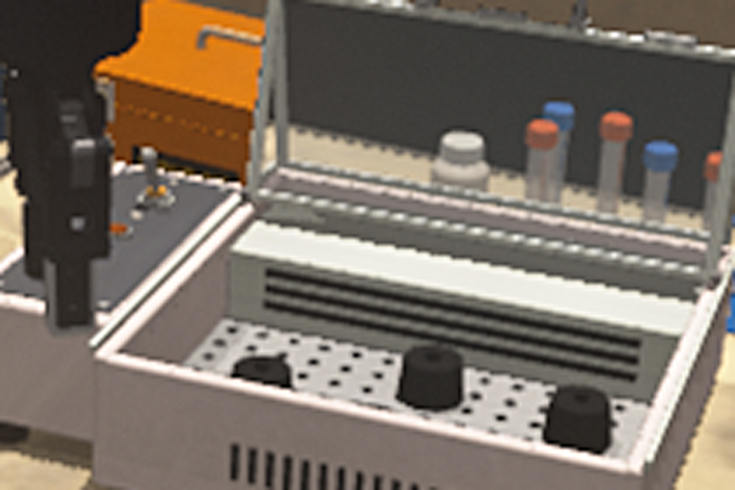

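Run:
```python
from h import *
D=np.load('/tmp/last_top.npz')['D']; P=[]
for c in[(276,344),(414,322),(357,425),(525,388)]:
    u,v=225+c[0]/2.5,190+c[1]/2.5; q=unl(atz('top',u,v,.061))*1000+[52,0,0]; P.append(q); print(q.round(1),(unl(dep('top',D,u,v+4))*1000).round(1))
P=np.array(P); print((np.linalg.norm(P[:,None]-P[None],axis=2)-40).round(0))
s=manip.get_state(); 
go(loc(.137-.137*np.cos(1.36),0,.32))
```

```text
[-18.2  79.5  61. ] [-76.6  76.9  59.9]
[33.8 -4.1 61. ] [-25.   -6.5  63.4]
[-48.    6.4  61. ] [-106.1    3.6   57.9]
[ 21.1 -92.2  61. ] [-36.7 -95.4  55.9]
[[-40.  59.  39. 136.]
 [ 59. -40.  43.  49.]
 [ 39.  43. -40.  80.]
 [136.  49.  80. -40.]]
t 30.05 loc [-305.7   91.1  203.9] w 51.8 rot [ 0.37  1.26 35.37] F [ 0.4  0.6 -0.1]
delta cm now-frame [-31.65  28.48 -10.91] std-frame [ -9.11  41.4  -11.61]
```

>>> {"fn": "servo_tool", "kwargs": {
  "deltas": [0,0,-3,0,0,8.5,0,0,-3,0,0,8.5,0,0,-3,0,0,8.5,0,0,-3,0,0,8.5,0,0,0,0,1,1.2,-1.5,4,0,0,0,0,-1.5,4,0,0,0,0,-1.5,4,0,0,0,0,-1.5,4,0,0,0,0,-1.5,4,0,0,0,0,-1.5,4,0,0,0,0,0,0,0,0,0,0],
  "jaw": 5
}}

```text
clock: 31.25
position: [0.4813, -0.1527, 0.3269]
ee_rot: [0.005, 0.659, 0.752, 0.007]
contact_force: [-0.5, 1.2, -0.5]
width: 0.0502
```

```bash
python3 -c "
from h import *
go(loc(.108,0,.31))"
```

```text
t 31.25 loc [-38.3   3.4 326.9] w 50.2 rot [ 0.92 -0.13  1.17] F [-0.5  1.2 -0.5]
delta cm now-frame [-0.64 14.59  1.92] std-frame [-0.34 14.63  1.69]
```

>>> {"fn": "servo_tool", "kwargs": {
  "deltas": [-0.3,3,0,0.9,0,1.2,0,3,0,0,0,0,0,3,0,0,0,0,0,3,0,0,0,0,0,2.5,0,0,0,0,0,0,0,0,0,0]
}}

```text
clock: 31.85
position: [0.6361, -0.1289, 0.3138]
ee_rot: [-0.009, 0.66, 0.751, -0.001]
contact_force: [-0.1, 0.5, -0.5]
width: 0.05
```

```bash
python3 -c "
from h import *
go(loc(.108,0,.243))"
```

```text
t 31.85 loc [118.2   9.7 313.8] w 50.0 rot [-0.83 -0.68  0.97] F [-0.1  0.5 -0.5]
delta cm now-frame [-1.04 -0.93  7.08] std-frame [-0.97 -1.02  7.08]
```

>>> {"fn": "servo_tool", "kwargs": {
  "deltas": [-1,-1,0.7,-0.8,-0.7,0.9,0,0,1,0,0,0,0,0,0,0,0,0]
}}

```text
clock: 32.15
position: [0.6281, -0.1363, 0.2914]
ee_rot: [-0.003, 0.663, 0.748, -0.001]
contact_force: [-0.7, -0.3, 0.7]
width: 0.0499
```

```bash
python3 -c "
from h import *
go(loc(.108,0,.243)); snap('side','s19.png',(330,50,490,200),4)"
```

```text
t 32.15 loc [109.4   3.3 291.4] w 49.9 rot [-0.36 -0.21  0.47] F [-0.7 -0.3  0.7]
delta cm now-frame [-0.35 -0.11  4.84] std-frame [-0.33 -0.14  4.84]
```

View pics/s19.png

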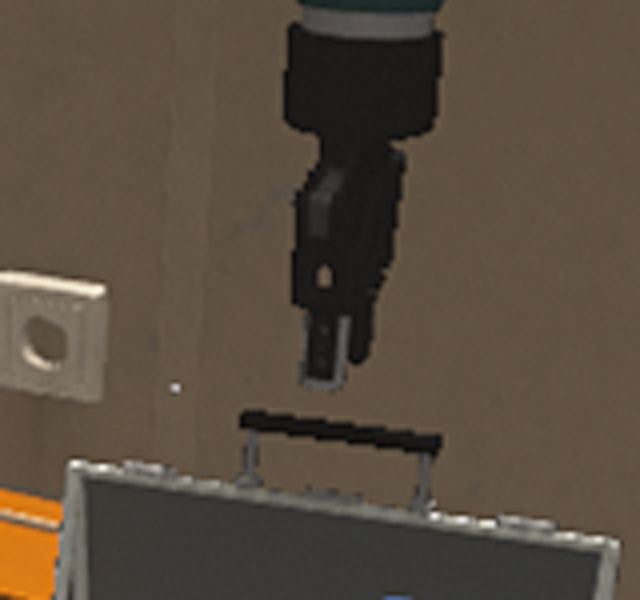

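>>> {"fn": "servo_tool", "kwargs": {
  "deltas": [-0.3,-0.1,1.2,-0.4,-0.2,0.4,0,0,1.2,0,0,0,0,0,1.2,0,0,0,0,0,1.2,0,0,0,0,0,0,0,0,0]
}}

```text
clock: 32.7
position: [0.6282, -0.1381, 0.2428]
ee_rot: [0.001, 0.665, 0.747, 0.001]
contact_force: [-0.4, -0.5, -0.4]
width: 0.0502
```

```bash
python3 -c "
from h import *
go(loc(.108,0,.242))"
```

```text
t 32.7 loc [109.3   1.5 242.8] w 50.2 rot [0.22 0.   0.18] F [-0.4 -0.5 -0.4]
delta cm now-frame [-0.15 -0.13  0.08] std-frame [-0.15 -0.13  0.08]
```

>>> {"fn": "servo_tool", "kwargs": {
  "deltas": [-0.1,-0.1,0.2,0,0,0,0,0,0,0,0,0,0,0,0,0,0,0,0,0,0,0,0,0,0,0,0,0,0,0],
  "jaw": 0,
  "grip_force": 80
}}

```text
clock: 33.2
position: [0.6279, -0.1393, 0.2411]
ee_rot: [0.002, 0.665, 0.747, 0.002]
contact_force: [-0.4, -0.3, -1.7]
width: 0.0083
```

```bash
python3 -c "
from h import *
go(loc(.108,0,.242))"
```

```text
t 33.2 loc [108.8   0.4 241.1] w 8.3 rot [0.28 0.   0.17] F [-0.4 -0.3 -1.7]
delta cm now-frame [-0.04 -0.08 -0.09] std-frame [-0.04 -0.08 -0.09]
```

>>> {"fn": "servo_tool", "kwargs": {
  "deltas": [0,-1.06,0.27,0,0,0,0,-1.04,0.36,0,0,0,0,-1.0,0.44,0,0,0,0,-0.97,0.52,0,0,0,0,-0.92,0.59,0,0,0,0,-0.87,0.66,0,0,0]
}}

```text
clock: 33.8
position: [0.5697, -0.1457, 0.2125]
ee_rot: [0.006, 0.665, 0.747, 0.006]
contact_force: [4.7, 0.1, -3.4]
width: 0.0089
```

```bash
cat > a.py <<'E'
from h import *
go(); s=manip.get_state(); u=unl(s['position'])*1000
print('angle from x,z',np.arccos(min(1,(137-u[0])/137)),np.arcsin((u[2]-108)/137))
E
python3 a.py
```

```text
t 33.8 loc [ 50.3   0.5 212.5] w 8.9 rot [1.   0.09 0.19] F [ 4.7  0.1 -3.4]
angle from x,z 0.8853166894328632 0.8676209546183826
```

>>> {"fn": "servo_tool", "kwargs": {
  "deltas": [0,-0.82,0.74,0.5,0,0,0,-0.75,0.8,0,0,0,0,-0.68,0.86,0,0,0,0,-0.6,0.91,0,0,0,0,-0.52,0.96,0,0,0,0,-0.45,1.0,0,0,0]
}}

```text
clock: 34.4
position: [0.5301, -0.1501, 0.1573]
ee_rot: [0.006, 0.666, 0.746, 0.005]
contact_force: [3.5, 1.7, -0.6]
width: 0.0087
```

```bash
python3 a.py
```

```text
t 34.4 loc [ 10.4   0.6 157.3] w 8.7 rot [0.85 0.16 0.13] F [ 3.5  1.7 -0.6]
angle from x,z 0.39228958080373566 0.36807858504064217
```

>>> {"fn": "servo_tool", "kwargs": {
  "deltas": [0,-0.36,1.03,0.4,0,0,0,-0.27,1.05,0,0,0,0,-0.2,1.07,0,0,0,0,-0.1,1.0,0,0,0,0,-0.03,0.7,0,0,0]
}}

```text
clock: 34.9
position: [0.5208, -0.1513, 0.1057]
ee_rot: [0.004, 0.666, 0.746, 0.002]
contact_force: [-7.0, 6.2, 54.7]
width: 0.0082
```

```bash
python3 a.py
```

```text
t 34.9 loc [  1.1   0.4 105.7] w 8.2 rot [0.52 0.16 0.11] F [-7.   6.2 54.7]
angle from x,z 0.124438588992475 -0.016582299112833394
```

>>> {"fn": "servo_tool", "kwargs": {
  "deltas": [0,0,-0.1,0,0,0]
}}

```text
clock: 35.0
position: [0.5206, -0.1511, 0.1071]
ee_rot: [0.004, 0.666, 0.746, 0.002]
contact_force: [1.2, 1.5, -0.2]
width: 0.0087
```

>>> {"fn": "servo_tool", "kwargs": {
  "deltas": [0,0,0,0,0,0,0,0,0,0,0,0,0,0,0,0,0,0],
  "jaw": 4
}}

```text
clock: 35.3
position: [0.5178, -0.1516, 0.1056]
ee_rot: [0.002, 0.665, 0.747, -0.0]
contact_force: [0.7, -0.7, 0.3]
width: 0.0395
```

```bash
python3 a.py; python3 -c "
from h import *
snap('side','s20.png',(250,130,490,310),3)"
```

```text
t 35.3 loc [ -2.    0.4 105.6] w 39.5 rot [0.11 0.16 0.22] F [ 0.7 -0.7  0.3]
angle from x,z 0.0 -0.01766596465445543
```

View pics/s20.png

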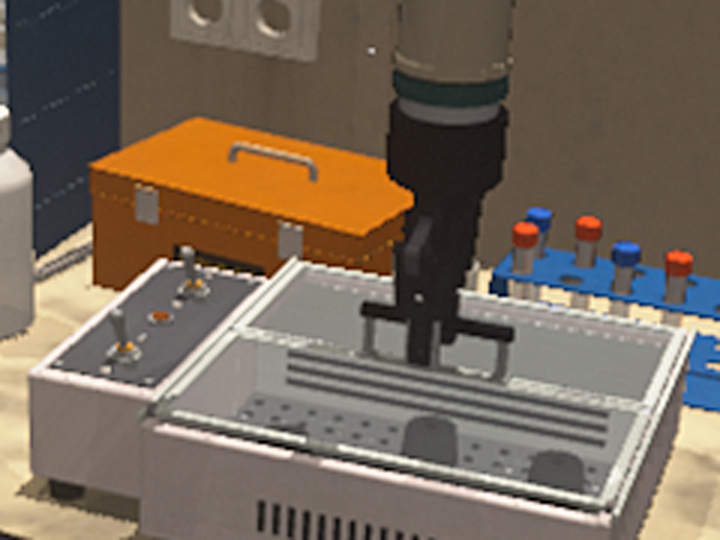

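>>> {"fn": "servo_tool", "kwargs": {
  "deltas": [0,0.1,-2,0,0,0,0,0,-3,0,0,0,0,0,-3,0,0,0,0,-4,-2,0,0,0,2,-4,0,0,0,0,4,-4,0,0,0,0,4,-4,0,0,0,0,4,-4,0,0,0,0,4,-3,0,0,0,0,0,0,0,0,0,0],
  "jaw": 4
}}

```text
clock: 36.35
position: [0.2739, -0.0103, 0.2039]
ee_rot: [-0.002, 0.666, 0.746, -0.004]
contact_force: [0.6, 0.6, -0.1]
width: 0.0396
```

Run:
```python
from h import *
go()
snap('top','t21.png',(225,190,515,430),2.5); snap('side','s21.png',(250,160,490,340),3)
```

```text
t 36.35 loc [-228.6  168.1  203.9] w 39.6 rot [-0.52  0.13  0.04] F [ 0.6  0.6 -0.1]
```

View pics/t21.png

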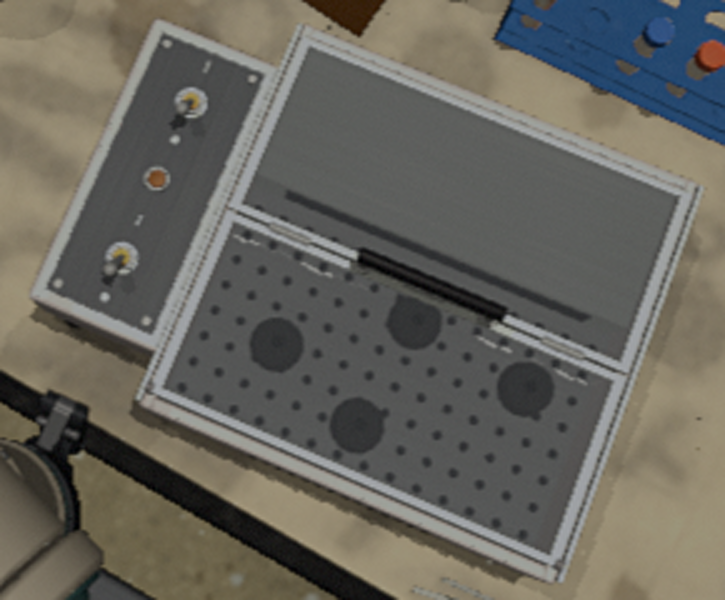

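View pics/s21.png

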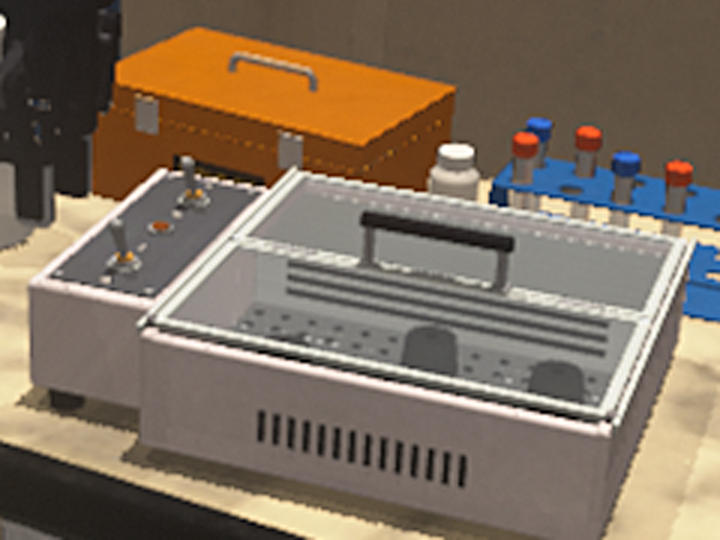

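Run:
```python
from h import *
for n,bx in(('side',(365,220,430,262)),('top',(362,284,434,322))):
    a=cv2.cvtColor(cv2.imread(f'pics/{n}0.png'),cv2.COLOR_BGR2GRAY); b=cv2.cvtColor(np.load(f'/tmp/last_{n}.npz')['im'],cv2.COLOR_RGB2GRAY)
    x0,y0,x1,y1=bx
    print(n,cv2.phaseCorrelate(a[y0:y1,x0:x1].astype(np.float32),b[y0:y1,x0:x1].astype(np.float32)))
    r=cv2.matchTemplate(b,a[y0:y1,x0:x1],cv2.TM_CCOEFF_NORMED); print(cv2.minMaxLoc(r)[1::2],(x0,y0))
go(loc(-.112,.2,.118))
```

```text
side ((0.033310074708445825, 0.4943791062985241), 0.9972084756250734)
(0.9976326823234558, (365, 220)) (365, 220)
top ((0.052100451603806164, -0.04736525506753608), 0.8907382195194562)
(0.9496660232543945, (362, 284)) (362, 284)
t 36.45 loc [-223.8  164.6  205. ] w 40.1 rot [-0.23  0.35 -0.03] F [ 0.7 -0.3  1.1]
delta cm now-frame [ 3.59 11.22  8.63] std-frame [ 3.54 11.18  8.7 ]
```

>>> {"fn": "servo_tool", "kwargs": {
  "deltas": [1.2,3.7,0,-0.2,0.3,0,1.2,3.7,0,0,0,0,1.1,3.6,0,0,0,0,0,0,2,0,0,0,0,0,2,0,0,0,0,0,0,0,0,0],
  "jaw": 0
}}

```text
clock: 37.05
position: [0.4003, 0.0297, 0.1638]
ee_rot: [0.006, 0.668, 0.744, 0.0]
contact_force: [-0.6, 0.3, 0.3]
width: 0.0
```

```bash
python3 -c "
from h import *
go(loc(-.112,.2,.118))"
```

```text
t 37.05 loc [-98.4 193.7 163.8] w 0.0 rot [ 0.46  0.44 -0.32] F [-0.6  0.3  0.3]
delta cm now-frame [ 0.66 -1.4   4.56] std-frame [ 0.63 -1.36  4.58]
```

>>> {"fn": "servo_tool", "kwargs": {
  "deltas": [0.6,-1.5,0,0.4,0.4,-0.3,0,0,1.5,0,0,0,0,0,1.5,0,0,0,0,0,1.5,0,0,0,0,0,0,0,0,0]
}}

```text
clock: 37.55
position: [0.3848, 0.0322, 0.1204]
ee_rot: [0.001, 0.668, 0.745, 0.0]
contact_force: [-0.4, -0.2, -0.2]
width: 0.0
```

```bash
python3 -c "
from h import *
go(loc(-.072,.2,.118))"
```

```text
t 37.55 loc [-113.6  198.   120.4] w 0.0 rot [ 0.11  0.04 -0.17] F [-0.4 -0.2 -0.2]
delta cm now-frame [0.21 4.16 0.25] std-frame [0.2  4.16 0.24]
```

>>> {"fn": "servo_tool", "kwargs": {
  "deltas": [0.2,0.6,0.2,0,0,0,0,0.6,0,0,0,0,0,0.6,0,0,0,0,0,0.6,0,0,0,0,0,0.6,0,0,0,0,0,0.6,0,0,0,0,0,0.6,0,0,0,0,0,0,0,0,0,0]
}}

```text
clock: 38.35
position: [0.4288, 0.0386, 0.1237]
ee_rot: [0.001, 0.667, 0.745, -0.0]
contact_force: [-0.2, 0.9, -0.4]
width: -0.0
```

```bash
python3 -c "
from h import *
go(loc(-.072,.2,.118))"
```

```text
t 38.35 loc [-69.1 199.4 123.7] w -0.0 rot [ 0.09  0.13 -0.14] F [-0.2  0.9 -0.4]
delta cm now-frame [ 0.06 -0.29  0.57] std-frame [ 0.06 -0.29  0.57]
```

>>> {"fn": "servo_tool", "kwargs": {
  "deltas": [0,-0.8,0,0,0,0,0,-0.3,-2.5,0,0,0,0,0,-3,0,0,0]
}}

```text
clock: 38.65
position: [0.4134, 0.0377, 0.1759]
ee_rot: [-0.003, 0.667, 0.745, -0.004]
contact_force: [0.1, -0.3, 0.3]
width: 0.0
```

```bash
python3 -c "
from h import *
go(loc(.01,.2,.118)); snap('side','s22.png',(270,150,350,260),5)"
```

```text
t 38.65 loc [-84.6 200.2 175.9] w 0.0 rot [-0.55  0.01 -0.12] F [ 0.1 -0.3  0.3]
delta cm now-frame [-0.    9.51  5.7 ] std-frame [-0.02  9.46  5.79]
```

View pics/s22.png

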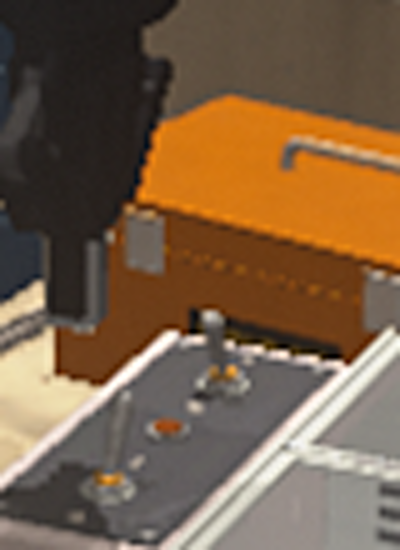

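>>> {"fn": "servo_tool", "kwargs": {
  "deltas": [0,2.5,0,-0.5,0,0,0,2.5,0,0,0,0,0,2.5,0,0,0,0,0,1.7,0,0,0,0,0,0,0,0,0,0]
}}

```text
clock: 39.2
position: [0.5082, 0.0478, 0.183]
ee_rot: [0.005, 0.667, 0.745, 0.004]
contact_force: [-0.7, -0.2, 1.3]
width: -0.0003
```

```bash
python3 -c "
from h import *
go(loc(.008,.2,.118))"
```

```text
t 39.2 loc [ 10.7 199.6 183. ] w -0.3 rot [ 0.7   0.15 -0.13] F [-0.7 -0.2  1.3]
delta cm now-frame [ 0.06 -0.35  6.49] std-frame [ 0.04 -0.27  6.5 ]
```

>>> {"fn": "servo_tool", "kwargs": {
  "deltas": [0,-0.3,1.6,0.6,0,0,0,0,1.6,0,0,0,0,0,1.6,0,0,0,0,0,1.5,0,0,0,0,0,0,0,0,0]
}}

```text
clock: 39.7
position: [0.4954, 0.0469, 0.1132]
ee_rot: [-0.003, 0.667, 0.745, -0.004]
contact_force: [-0.2, 0.6, -0.6]
width: -0.0001
```

```bash
python3 -c "
from h import *
go(loc(.051,.2,.118))"
```

```text
t 39.7 loc [ -2.1 200.2 113.2] w -0.1 rot [-0.59  0.09 -0.13] F [-0.2  0.6 -0.6]
delta cm now-frame [-0.01  5.3  -0.53] std-frame [-0.02  5.31 -0.48]
```

>>> {"fn": "servo_tool", "kwargs": {
  "deltas": [0,0.6,-0.4,-0.5,0,0,0,0.6,0,0,0,0,0,0.6,0,0,0,0,0,0.6,0,0,0,0,0,0.6,0,0,0,0,0,0.6,0,0,0,0,0,0.6,0,0,0,0,0,0.6,0,0,0,0,0,0.5,0,0,0,0,0,0,0,0,0,0]
}}

```text
clock: 40.7
position: [0.5483, 0.0527, 0.1208]
ee_rot: [-0.001, 0.667, 0.745, -0.003]
contact_force: [0.4, 0.4, -0.3]
width: 0.0002
```

```bash
python3 -c "
from h import *
go(loc(.051,.2,.118))"
```

```text
t 40.7 loc [ 51.1 200.1 120.8] w 0.2 rot [-0.39  0.14 -0.08] F [ 0.4  0.4 -0.3]
delta cm now-frame [-0.01 -0.01  0.28] std-frame [-0.01 -0.01  0.28]
```

>>> {"fn": "servo_tool", "kwargs": {
  "deltas": [0,-0.8,0,0,0,0,0,-0.3,-2.5,0,0,0,0,0,-3,0,0,0,0,0,-3,0,0,0]
}}

```text
clock: 41.1
position: [0.5321, 0.0518, 0.202]
ee_rot: [-0.007, 0.667, 0.745, -0.008]
contact_force: [0.5, -1.0, -0.9]
width: 0.0004
```

```bash
python3 -c "
from h import *
go(); snap('side','s23.png',(270,150,350,260),5); print((proj('side',[loc(.06+.0147,.2,.13),loc(-.06+.0147,.2,.13)])-[270,150])*5)"
```

```text
t 41.1 loc [ 35.  200.9 202. ] w 0.4 rot [-1.25  0.02 -0.08] F [ 0.5 -1.  -0.9]
[[232.50562182 296.96257182]
 [118.92541903 395.93341432]]
```

View pics/s23.png

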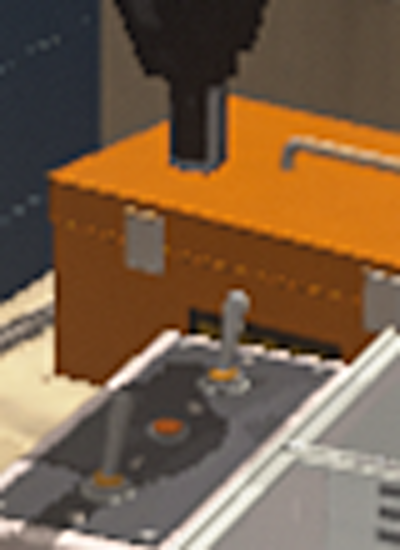

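>>> {"fn": "servo_tool", "kwargs": {
  "deltas": [0,0,-3,-1,0,0,0,-4,-2,0,0,0,1,-4,0,0,0,0,1,-4,0,0,0,0,1,-4,0,0,0,0,1,-4,0,0,0,0,1,-4,0,0,0,0,0,0,0,0,0,0,0,0,0,0,0,0]
}}

```text
clock: 42.05
position: [0.2784, 0.0749, 0.2546]
ee_rot: [0.004, 0.667, 0.745, 0.003]
contact_force: [0.4, -1.1, 0.5]
width: 0.0002
```

```bash
python3 -c "
from h import *
go(); snap('top','t24.png'); snap('side','s24.png')"
```

```text
t 42.05 loc [-214.5  252.3  254.6] w 0.2 rot [ 0.61  0.13 -0.13] F [ 0.4 -1.1  0.5]
```

View pics/t24.png

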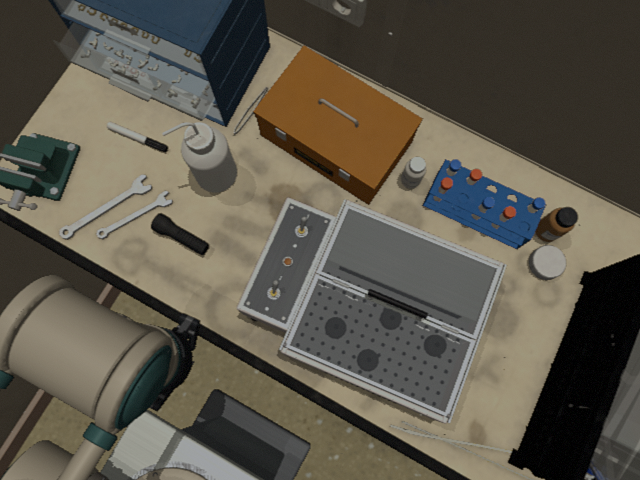

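View pics/s24.png

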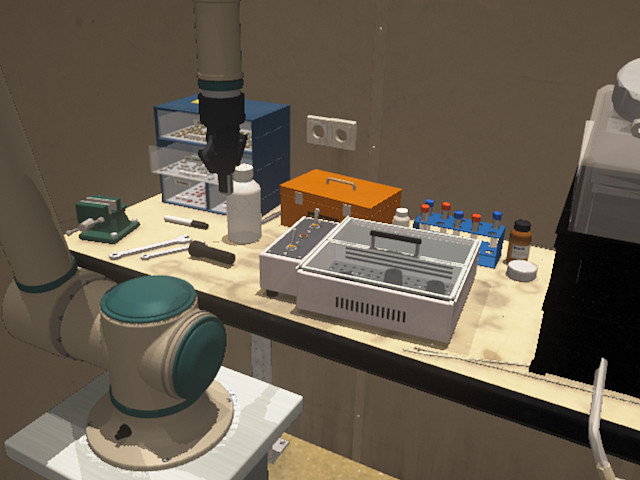

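The final picture shows the four stoppers well apart at (336,328), (391,318), (368,360) and (434,346). The cover is shut, both bats lean back, and the torch and bottle have not moved.

```bash
python3 -c "
from rig import manip
print(manip.sign_off())"
```

```text
the job is handed in; nothing more can be done
None
```

The job is done and handed in at about 42 s of the 210 s allowed. I switched off the heater and then the fan, folded the cover fully back, and spread the four stoppers present. Then I shut the cover and switched on the fan and, last, the heater.

**Last checks:**
- **Stoppers:** they stood in a single layer, and the smallest clear gap I measured was 39 mm, taken before shutting the cover. The final picture through the clear cover shows them in the same places. No stopper was seen to be knocked aside.
- **Cover:** in the pictures the handle is back where it was at the start, to within half a pixel. It therefore reads as shut.
- **Switches:** both bats lean to the back, at the positions computed for "on".
- **Torch and wash bottle:** both are where they were at the start.

**What went less smoothly:**
- The fan toggle did not switch off on the first push. I saw this in the picture and pushed again before opening the cover.
- I had to grip the handle twice before opening the cover.
- Shutting the cover briefly read about 55 N at the wrist, below the 120 N limit; the push went through the fingers gripping the handle. Setting down the first stopper read about 25 N.

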